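# Snug the grinder's hold-down nut with an adjustable wrench

## Task

The white grinder creeps over the counter because the nut on its hold-down bracket has worked loose. Slip the adjustable wrench over the nut, roll its worm until the jaws just fit the flats, and with the wrench turn the nut clockwise until it comes up firm. Then take the wrench off and leave it lying flat on the counter, clear of the bracket, and disturb nothing else.

Things in the scene. Friction and masses are not known exactly. Their poses are not given: they have to be found in the camera images.
- grinder: White electric grinder, fixed: case 190 (x) by 130 (y) by 357 mm high, front to its -x. Origin under the middle of the case. A flat steel hold-down bracket, 3 mm thick and 64 mm wide (x), lies on the counter and reaches from the case to y = -165; it carries the nut at x = 0, y = -140, so the case is 75 mm from the nut on its +y side and the other sides are free.
- nut_center (a point): Brass hex nut on an upright 16 mm stud: 24 mm across flats, 10 mm high, its underside 5 mm and its top 15 mm above the counter, the stud's end at 19 mm. Point at its centre; z up; x and every 60 degrees from it are square to a flat. Turns with the nut.
- nut (a joint): Turn of the nut about its stud, rad; grows clockwise seen from above (tightening). It drags at about 0.3 N m (some 2.5 N on the wrench's handle 120 mm out), starts 0.7 to 1.0 short of tight, and comes up firm at 1.30, where it goes no further and the push rises at once.
- wrench_seat (a point): Adjustable wrench, grey steel, 0.33 kg, 208 mm long, lying on its flat side. Point where the centre of a 24 mm nut lies when fully home between the jaws, 6.1 mm above the underside (head 12.2 mm thick). x out of the mouth, y from the fixed jaw (face at y = -12) to the movable jaw, z up. Throat at x = -14.5, jaw ends at x = 16; the head reaches 58 mm back and is 60 mm wide.
- wrench_grip (a point): Point in the middle of the wrench's handle, 7.2 mm above the wrench's underside and 100 mm from wrench_seat along the handle, which leaves wrench_seat at 157.5 degrees from x towards y (anticlockwise seen from above). Handle straight, 22 mm wide, 9 mm thick, underside 2.7 mm above the counter, from 58 to 168 mm out; then a round end 25 mm across. Axes as wrench_seat.
- worm_top (a point): Top of the wrench's knurled worm, 2 mm proud of the head's face (14.2 mm above the underside); it lies at x = -33, y = 8 of wrench_seat. Worm 14 mm across, 16 mm long, axis along y. Its top rolled towards the mouth (+x) closes the jaws, backwards opens them: 4 mm a turn, so an 18 mm stroke over it moves the jaw 1.6 mm. It needs about 6 N along the rim, so press near 10 N; it holds where left. Axes as wrench_seat.
- jaw (a joint): Opening between the wrench's jaws, m; the movable jaw slides with the worm. Starts at 26.5 to 28.7 mm; stops by itself when the jaws meet the nut's flats (24 mm), after which fingers slip on the worm.
- stand: Dark metal stand with three tiers, 150 mm square and 243 mm high, fixed; origin under its middle. Bystander.
- tamper_mid (a point): Steel tamper, 58 mm across, 74 mm high, on the stand's top tier; point at its centre. Bystander.
- cup_mid (a point): Glass cup, 68 mm across, 70 mm high, on the middle tier; point at its centre. Bystander.
- brush_mid (a point): Small silicone brush, 135 mm long, lying on the lowest tier; point near its middle. Bystander.
- knock_box_mid (a point): Round stainless knock box with a rubber bar across, 136 mm across, 105 mm high, loose, 0.95 kg; point at its centre. Bystander.
- jug_mid (a point): Stainless milk jug, 88 mm across, 90 mm high, with a side handle reaching 74 mm from its axis, loose, 0.28 kg; point at its centre. Bystander.
Mind the look-alikes: they are no part of the job. What is meant by the part that bears wrench_seat is not blue, orange or yellow, and is the larger of those in its own colour.

How it is judged (in metres and radians):
On the way, in this order (a step that is already met when the one before it is completed fails the run):
1. the jaws are round the nut and just fit its flats (horizontal distance between wrench_seat and nut_center below 0.005 m and value of joint jaw below 0.025 m and height (world z) of wrench_seat below 0.015 m), for 0.2 s.
2. the nut is turned clockwise, with the wrench on it, until it is firm (value of joint nut above 1.25 rad and horizontal distance between wrench_seat and nut_center below 0.007 m and height (world z) of wrench_seat below 0.015 m), for 0.1 s.
At the end, for the whole second after the job is handed in: The nut is firm (within 0.05 rad of its stop) and the wrench is off it, over 40 mm away, lying flat on the counter itself with no part resting on the bracket (seat point under 7.8 mm high, tilt under 0.08 rad) (value of joint nut above 1.25 rad and horizontal distance between wrench_seat and nut_center above 0.04 m and height (world z) of wrench_seat below 0.0078 m and angle between wrench_seat's own z axis and vertical below 0.08 rad); the robot touches nothing.
It fails at once if the tamper, cup or brush on the stand is disturbed (more than 20 mm) (distance of any of tamper_mid, cup_mid, brush_mid from where it was at the start of the episode above 0.02 m).
It fails at once if the knock box or the milk jug is shoved or tipped (more than 20 mm) (distance of any of knock_box_mid, jug_mid from where it was at the start of the episode above 0.02 m).
It also fails if it takes over 72 s, if anything falls off the work surface, if the arm or the gripper's body presses on something with over 40 N, if the wrist force passes 120 N, or if a joint passes its speed limit or range.

## Robot

A 7-joint arm with a two-finger parallel gripper is mounted at the origin on the work surface. World frame = base frame: x ahead of the robot, y to its left, z up, the work surface at z = 0. Lengths are in mm, angles in rad, forces in N, time in s.
With the tool pointing down it reaches from about 400 to 850 mm from the base axis. Payload 10.4 kg.
Tool frame: the origin (TCP) lies midway between the tips of the shut fingers; the grasp point (between the pads) lies 19 mm behind it; z points along the fingers, y is the line along which they close (so a half turn about z gives the same grasp; the last joint's range is limited). The gripper opens to 85 mm and grips with 20 to 120 N. Pads are 22 mm wide; open, the fingers measure 114 mm over their backs; the gripper's body (76 mm by 85 mm) begins 54 mm behind the grasp point. The pads swing forward as they close: fully open they stand 13 mm farther back than shut.
Start: joints at [-1.151, 0.332, -0.065, 1.46, 0.022, 1.35, -0.088], TCP at [267.785, 564.75, 231.338] pointing down, gripper open.
Joint ranges: [-2.6, 2.6], [-0.5, 2.12], [-1.47, 1.34], [0.16, 2.42], [-1.27, 4.41], [0.06, 2.06], [-2.6, 2.6]. Speed limits (rad/s): [2.22, 2.22, 2.79, 2.79, 3.14, 3.14, 3.14].

## Interface

Orientations are given as [roll, pitch, yaw] about the fixed x, y, z axes, in that order (R = Rz(yaw) Ry(pitch) Rx(roll)).
In Python, from rig import manip, viewer, order, spotter gives the robot as it stands. The module is installed in compiled form; this text tells all that it offers.
- The arm moves only by the tool drive_tool, never from a script. Its argument "moves" is a list of rows, each an object with "hand": the closure, from 0 (fully open) to 1 (shut); "linear": the shift along the tool's x, y, z each as a share of 40 cm, from -1 to 1, a list of three; "rot": the turn, a rotation vector about the tool's x, y, z each as a share of 0.08 rad, from -1 to 1, a list of three. A call has 1 to 20 rows; each row shifts and turns the commanded pose from where the row before left it, along the tool's axes as they then stand; what a row does not reach is not made up. A row lasts 1/12 s, in which the tool goes at most 41.7 mm and 7.16 degrees, less where a joint would pass 70% of its speed; a pose out of reach is approached as far as the arm can. A call with a number of a shift or a turn outside -1 to 1 is refused whole. A call with a gripper value outside its range is refused whole. The fingers move at their own pace and stop on an object; "squeeze" is the grip in N (left out, the last holds). Time passes only in rows, so rows that do not move let the fingers close. It gives the time, the measured TCP pose, the force, the opening and the grip force at its end, in the units of the state.
- manip.get_obs(): the state, without advancing time (a new reading comes with each control period).
- viewer.read_camera(name): name is "side" or "top"; returns a dict with "image" (400x640x3 uint8, blue, green, red), "depth" (400x640 float32, mm along the optical axis (not along the pixel's ray), 0 where there is no reading), "fovy" (degrees; the focal length in pixels is half the picture's height over the tangent of half this angle, whatever the lens; pixels are square), "cx", "cy" (the principal point, pixels), "extrinsics" (4x4, takes a point from world to camera coordinates). Camera axes: x right, y down, z forward; pixel columns grow to the right and rows downward; lengths in mm; the calibration is good to about 2 mm. A picture is of the moment at which its call begins.
- order.close_job(): hands the job in; it is judged then, once.
Trained networks look in the newest picture that a camera, given by its name, has taken for a name from the list of things; names that differ only in an ending like _2 or _b are one class to them, and where a whole thing is asked for, a point or a joint stands for the part that bears it (a point fixed in the world has none). Each returns a list of dicts, best first, with "p" (0 to 1); they miss things now and then, are a little off and sometimes report something else, mostly with a low value. They report only what shows in the picture. A call takes as long as a camera call. They do not tell look-alikes from the thing itself.
- spotter.cut_out(label, camera): "pixels" (400x640 bool, what is visible of it) and "position" ([row, column] in pixels, amid what is visible of it).
The state is a dict: "time": time; "joints": joint angles; "qd": joint speeds; "joint_torque": joint torques, N m; "tool_pos": TCP position; "ee_rot": TCP orientation; "wrist_force": force on the tool from outside, world axes, zero at the start; "torque": the same for the moment, N m; "finger_gap": opening from 0.0 (shut) to 1.0 (fully open); "grasp_force": force on a finger pad.
Only numpy, scipy, OpenCV 4.12 (cv2) and the standard library are available. Lean on these libraries where they do the work, as an engineer would, in place of code of your own. Each camera call takes 0.05 s, during which the arm holds its last target. There are 200 camera calls.

## Working session

There is one attempt and no reset: what is moved stays moved. The work goes in short steps, Python scripts to look and compute and a tool call to move; the robot and the scene stay as the last step left them, time stands still between calls to the robot, and variables do not carry over. Pictures are saved under pics/ and viewed, at most 10 in all, crops included, and the job is handed in when it is done.

Besides the shell and the picture viewer there is one more tool, called after ">>>" as name([rows], argument=value, ...), one row to a line, values as JSON. drive_tool: Moves the arm, as the interface text tells. Shift numbers are shares of 40 cm and turn numbers shares of 0.08 rad, none past 1 either way. Its arguments: {"type":"object","properties":{"moves":{"type":"array","items":{"type":"object","properties":{"hand":{"type":"number"},"linear":{"type":"array","items":{"type":"number"}},"rot":{"type":"array","items":{"type":"number"}}}}},"squeeze":{"type":"number"}},"required":["moves"]}

```bash
mkdir -p pics
cat > h.py <<'E'
import numpy as np, cv2
from rig import manip, viewer, order, spotter
def cam(n):
    c=viewer.read_camera(n); c['f']=200/np.tan(np.radians(c['fovy'])/2); return c
def toworld(c,u,v,d=None,z=None):
    T=np.linalg.inv(c['extrinsics']); r=np.array([(u-c['cx'])/c['f'],(v-c['cy'])/c['f'],1.])
    if d is None:
        rw=T[:3,:3]@r; d=(z-T[2,3])/rw[2]
    return T[:3,:3]@(r*d)+T[:3,3]
def proj(c,p):
    q=c['extrinsics']@np.append(p,1); return q[:2]/q[2]*c['f']+[c['cx'],c['cy']]
def cloud(c):
    v,u=np.mgrid[0:400,0:640]; d=c['depth'].astype(float)
    P=np.stack([(u-c['cx'])/c['f']*d,(v-c['cy'])/c['f']*d,d],-1); T=np.linalg.inv(c['extrinsics'])
    return P@T[:3,:3].T+T[:3,3]
E
python3 - <<'E'
from h import *
for n in ['top','side']:
    c=cam(n); cv2.imwrite(f'pics/{n}0.png',c['image']); print(n,c['fovy'],c['cx'],c['cy'],np.round(c['extrinsics'],3).tolist())
    W=cloud(c)
    for l in ['grinder','nut_center','wrench_seat','wrench_grip','worm_top','stand','knock_box_mid','jug_mid']:
        for r in spotter.cut_out(l,n)[:4]:
            v,u=r['position']; m=r['pixels']&(c['depth']>0); print(l,round(r['p'],2),np.round([u,v]),m.sum(),np.round(np.median(W[m],0)) if m.any() else None)
print(manip.get_obs())
E
```

```text
top 45.13092907862745 321.48287629210563 205.87337423104748 [[-0.029, -1.0, -0.007, 133.815], [-0.991, 0.029, -0.134, 620.73], [0.134, 0.004, -0.991, 1398.309], [0.0, 0.0, 0.0, 1.0]]
grinder 0.88 [257. 210.] 5317 [591. 274. 262.]
wrench_seat 0.95 [417. 234.] 658 [ 530. -158.   12.]
wrench_seat 0.85 [350. 139.] 565 [839.  27.  12.]
wrench_seat 0.81 [304. 312.] 243 [308. 177.   9.]
wrench_seat 0.72 [487. 294.] 679 [ 354. -360.   12.]
wrench_grip 0.82 [424. 290.] 383 [ 367. -185.    7.]
wrench_grip 0.75 [484. 291.] 600 [ 354. -363.   13.]
wrench_grip 0.73 [418. 236.] 568 [ 532. -176.   12.]
wrench_grip 0.63 [308. 313.] 269 [309. 171.   9.]
worm_top 0.94 [483. 293.] 697 [ 354. -366.   12.]
worm_top 0.89 [412. 231.] 584 [ 531. -161.   12.]
worm_top 0.76 [306. 313.] 302 [308. 175.   9.]
worm_top 0.72 [423. 290.] 296 [ 366. -180.    8.]
stand 0.86 [173. 240.] 3986 [517. 499. 216.]
stand 0.16 [416. 236.] 666 [ 532. -161.   12.]
knock_box_mid 0.65 [482. 193.] 2056 [ 647. -355.   52.]
jug_mid 0.95 [412. 158.] 800 [ 771. -164.   36.]
jug_mid 0.62 [417. 233.] 529 [ 532. -173.   12.]
side 46.8930
[... 1086 characters left out ...]
time': 0.9, 'joints': array([-1.15062623,  0.33218132, -0.06465051,  1.4600787 ,  0.02160161,
        1.34989837, -0.08849673]), 'qd': array([-0.0007075 ,  0.00055998,  0.00196464, -0.00030511, -0.00221507,
       -0.0012141 ,  0.00043036]), 'joint_torque': array([-2.68012309e-04, -6.25240231e+01,  4.87407146e-02, -3.91827893e+01,
        1.64587278e-02,  2.01724732e-03, -1.65508364e-06]), 'tool_pos': array([267.80177643, 564.75480228, 231.35925552]), 'ee_rot': array([ 3.14146424e+00, -3.90676187e-06,  2.69878220e+00]), 'wrist_force': array([ 0.28022893, -0.05415494,  0.88745789]), 'torque': array([-0.04576729, -0.02434395, -0.04317213]), 'grasp_force': 0.0, 'finger_gap': 1.0016698385578982}
```

View pics/top0.png

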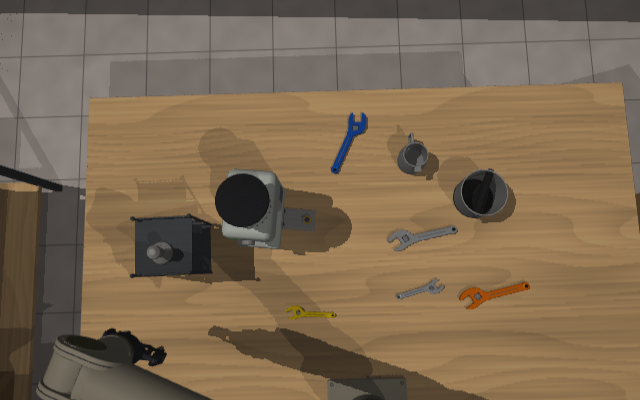

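View pics/side0.png

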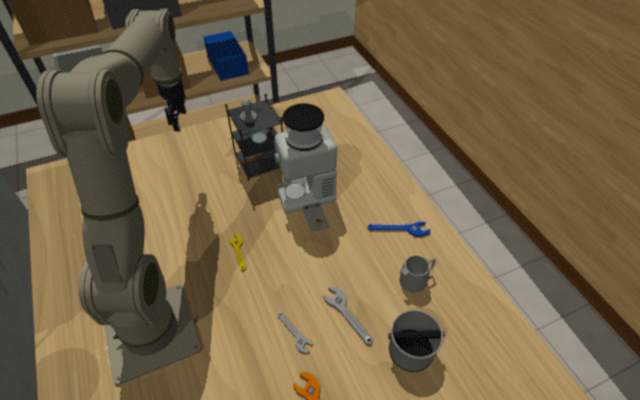

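The larger grey wrench lies at about (420,236) in the top picture, its head to the left. The small grey one at (420,290) and the coloured ones are look-alikes. The bracket and nut are at about (306,219). Next I enlarge both areas.

Run:
```python
from h import *
out=[]
for n,rs in [('top',[(385,462,216,258),(280,322,200,238)]),('side',[(315,380,282,348),(295,335,198,238)])]:
    c=cam(n); W=cloud(c)
    for a,b,d,e in rs:
        out.append(cv2.resize(cv2.resize(c['image'][d:e,a:b],None,fx=10,fy=10,interpolation=cv2.INTER_CUBIC)[:,:],(390,290)) if 0 else cv2.resize(c['image'][d:e,a:b],(395,int(395*(e-d)/(b-a)) if (e-d)<(b-a)*.8 else 295) if 0 else (int(295*(b-a)/(e-d)) if (b-a)/(e-d)<1.3 else 395, 295 if (b-a)/(e-d)<1.3 else int(395*(e-d)/(b-a))),interpolation=cv2.INTER_CUBIC))
C=np.zeros((600,800,3),np.uint8)
for im,(x,y) in zip(out,[(0,0),(400,0),(0,300),(400,300)]): C[y:y+im.shape[0],x:x+im.shape[1]]=im; print(im.shape)
cv2.imwrite('pics/crop1.png',C)
```

```text
(215, 395, 3)
(295, 326, 3)
(295, 290, 3)
(295, 295, 3)
```

View pics/crop1.png

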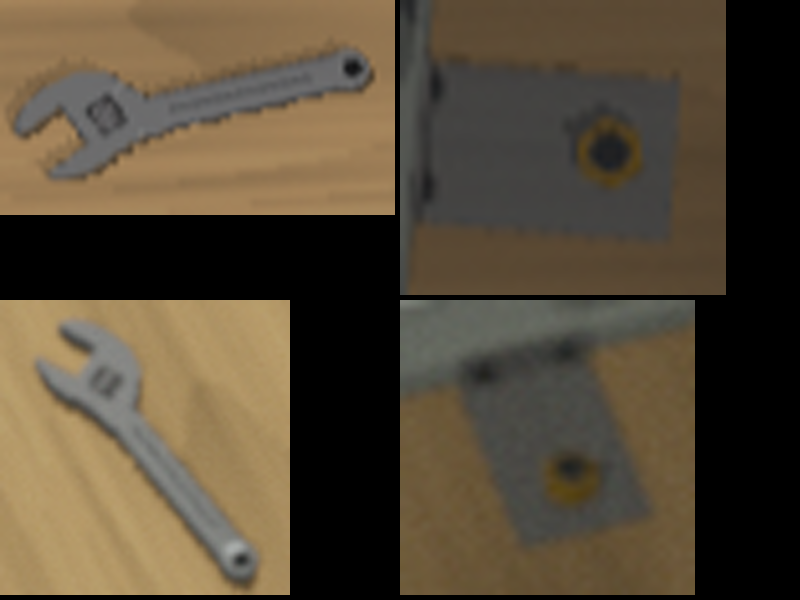

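```bash
cat > m.py <<'E'
from h import *
from scipy.optimize import minimize
def uvz(c,box,z):
    a,b,d,e=box; S=8
    im=cv2.resize(c['image'][d:e,a:b],None,fx=S,fy=S,interpolation=cv2.INTER_CUBIC).astype(float)
    v,u=np.mgrid[0:im.shape[0],0:im.shape[1]]; u=a+(u+.5)/S-.5; v=d+(v+.5)/S-.5
    T=np.linalg.inv(c['extrinsics']); r=np.stack([(u-c['cx'])/c['f'],(v-c['cy'])/c['f'],np.ones_like(u)],-1)@T[:3,:3].T
    return im,(T[:3,3]+r*((z-T[2,3])/r[...,2])[...,None])[...,:2]
def nutfit(c,box,p0):
    im,P=uvz(c,box,15.); B=np.clip(im[...,2]-im[...,0],0,None); sat=B/(im.max(-1)+1)
    best=None
    T=np.linalg.inv(c['extrinsics'])[:3,3]
    def model(p):
        q=P-p[:2]; r=np.hypot(q[...,0],q[...,1]); 
        # stud end at z=19 shifts by parallax
        k=-(T[:2]-p[:2])/T[2]*-4; qs=q+ (T[:2]-p[:2])/T[2]*4
        h=np.max([q[...,0]*np.cos(p[2]+i*np.pi/3)+q[...,1]*np.sin(p[2]+i*np.pi/3) for i in range(6)],0)
        m=1/(1+np.exp((h-12)/.35)); s=1/(1+np.exp((np.hypot(qs[...,0],qs[...,1])-8)/.35))*1.
        return cv2.GaussianBlur(m*(1-s),(0,0),4)
    R=[]
    near=np.hypot(*(P-p0).transpose(2,0,1))<20
    for th in np.radians(np.arange(0,60,5)):
        f=lambda p:(lambda m:1-np.corrcoef(m[near],sat[near])[0,1])(model([p[0],p[1],th]))
        r=minimize(f,p0,method='Nelder-Mead',options=dict(xatol=.05,fatol=1e-5)); R.append((round(r.fun,4),round(np.degrees(th)),*np.round(r.x,1)))
    return sorted(R)
E
python3 - <<'E'
from m import *
c=cam('top')
p0=toworld(c,306.6,218.8,z=15.)[:2]; print('nut',p0)
for r in nutfit(c,(290,324,202,236),p0)[:12]: print(*r)
hole=toworld(c,453.1,228.6,z=11.)[:2]; worm=toworld(c,405.2,237.9,z=14.)[:2]; print(hole,worm)
# wrench mask
im,P=uvz(c,(385,462,216,258),10.); sat=(im[...,2]-im[...,0])/(im.max(-1)+1)
m=cv2.morphologyEx((sat<.22).astype(np.uint8),cv2.MORPH_OPEN,np.ones((9,9)))
n,l,s,_=cv2.connectedComponentsWithStats(m); k=1+np.argmax(s[1:,4]); Q=P[l==k]; print(s[k])
d=hole-worm; d/=np.linalg.norm(d)
for _ in range(4):
    t=(Q-hole)@d; sel=(t>-95)&(t<-18); H=Q[sel]; mu=H.mean(0); w,V=np.linalg.eigh(np.cov(H.T)); 
    e=V[:,1]; d=e*np.sign(e@d)
nn=np.array([-d[1],d[0]]); t=(Q-mu)@d
print('dir',np.degrees(np.arctan2(d[1],d[0])),'end',mu+d*t.max(),'len',np.ptp(t),'width',[np.round(np.percentile((H-mu)@nn,p),1) for p in (2,50,98)])
ph=np.arctan2(d[1],d[0])-np.radians(157.5); 
for e in (180.5,):
    seat=mu+d*t.max()-d*e; print('seat by end',seat, 'grip',seat+100*d)
R=np.array([[np.cos(ph),-np.sin(ph)],[np.sin(ph),np.cos(ph)]]); print('seat by worm',worm-R@[-33,8],'hole-seat',(hole-worm)@d)
# bracket edges
im,P=uvz(c,(280,324,200,238),3.); sat=(im[...,2]-im[...,0])/(im.max(-1)+1)
m=cv2.morphologyEx((sat<.15).astype(np.uint8),cv2.MORPH_OPEN,np.ones((9,9)))
m[:, :8*8]=0
Q=P[m>0]; r=cv2.minAreaRect(Q.astype(np.float32)); print('bracket',r)
g=spotter.cut_out('grinder','top')
E
```

```text
nut [589.71909811 162.19376865]
0.02 35 588.2 162.4
0.0224 30 588.2 162.4
0.0225 40 588.2 162.4
0.0291 25 588.2 162.4
0.0293 45 588.2 162.4
0.038 20 588.2 162.4
0.0385 50 588.2 162.4
0.047 15 588.2 162.4
0.0477 55 588.2 162.4
0.0537 10 588.2 162.4
0.0542 0 588.2 162.4
0.0563 5 588.2 162.4
[ 547.2513947  -281.14068743] [ 523.09870859 -134.16103954]
[   24    77   552   202 39195]
dir -78.69503891800412 end [ 548.3670304  -291.37738925] len 212.73748190689713 width [np.float64(-10.3), np.float64(-0.0), np.float64(10.3)]
seat by end [ 512.98342548 -114.37950649] grip [ 532.5865307  -212.43927533]
seat by worm [ 511.3860693  -102.28920118] hole-seat 148.86257944230877
bracket ((590.5731201171875, 180.72830200195312), (86.08097076416016, 62.552642822265625), 84.08258056640625)
```

The nut is at (588.2, 162.4) with flats at 35° (mod 60). The wrench seat is at about (511, −102), with the handle towards −78.7°. I move over the handle now.

>>> drive_tool([
  {"hand": 0.45,"linear": [-0.0589,-0.0603,0],"rot": [0,0,0]},
  {"hand": 0.45,"linear": [-0.0589,-0.0603,0],"rot": [0,0,0]},
  {"hand": 0.45,"linear": [-0.0589,-0.0603,0],"rot": [0,0,0]},
  {"hand": 0.45,"linear": [-0.0589,-0.0603,0],"rot": [0,0,0]},
  {"hand": 0.45,"linear": [-0.0589,-0.0603,0],"rot": [0,0,0]},
  {"hand": 0.45,"linear": [-0.0589,-0.0603,0],"rot": [0,0,0]},
  {"hand": 0.45,"linear": [-0.0589,-0.0603,0],"rot": [0,0,0]},
  {"hand": 0.45,"linear": [-0.0589,-0.0603,0],"rot": [0,0,0]},
  {"hand": 0.45,"linear": [-0.0589,-0.0603,0],"rot": [0,0,0]},
  {"hand": 0.45,"linear": [-0.0589,-0.0603,0],"rot": [0,0,0]},
  {"hand": 0.45,"linear": [-0.0589,-0.0603,0],"rot": [0,0,0]},
  {"hand": 0.45,"linear": [-0.0589,-0.0603,0],"rot": [0,0,0]},
  {"hand": 0.45,"linear": [-0.0589,-0.0603,0],"rot": [0,0,0]},
  {"hand": 0.45,"linear": [-0.0589,-0.0603,0],"rot": [0,0,0]},
  {"hand": 0.45,"linear": [-0.0589,-0.0603,0],"rot": [0,0,0]},
  {"hand": 0.45,"linear": [-0.0589,-0.0603,0],"rot": [0,0,0]},
  {"hand": 0.45,"linear": [-0.0589,-0.0603,0],"rot": [0,0,0]},
  {"hand": 0.45,"linear": [-0.0589,-0.0603,0],"rot": [0,0,0]},
  {"hand": 0.45,"linear": [-0.0589,-0.0603,0],"rot": [0,0,0]},
  {"hand": 0.45,"linear": [-0.0589,-0.0603,0],"rot": [0,0,0]},
])

```text
time: 2.77
tool_pos: [487.2, -74.7, 231.7]
ee_rot: [3.141, 0.001, 2.699]
wrist_force: [1.2, 0.8, -0.0]
finger_gap: 0.549
grasp_force: 0.0
```

>>> drive_tool([
  {"linear": [-0.0589,-0.0603,0.02],"rot": [0,0,0],"hand": 0.45},
  {"linear": [-0.0589,-0.0603,0.02],"rot": [0,0,0],"hand": 0.45},
  {"linear": [-0.0589,-0.0603,0.02],"rot": [0,0,0],"hand": 0.45},
  {"linear": [-0.0589,-0.0603,0.02],"rot": [0,0,0],"hand": 0.45},
  {"linear": [0,0,0.02],"rot": [0,0,0.97],"hand": 0.45},
  {"linear": [0,0,0.02],"rot": [0,0,0.97],"hand": 0.45},
  {"linear": [0,0,0.02],"rot": [0,0,0.97],"hand": 0.45},
  {"linear": [0,0,0.02],"rot": [0,0,0.97],"hand": 0.45},
  {"linear": [0,0,0.02],"rot": [0,0,0.97],"hand": 0.45},
  {"linear": [0,0,0.02],"rot": [0,0,0.97],"hand": 0.45},
  {"linear": [0,0,0.02],"rot": [0,0,0.97],"hand": 0.45},
  {"linear": [0,0,0.02],"rot": [0,0,0.97],"hand": 0.45},
  {"linear": [0,0,0.02],"rot": [0,0,0.97],"hand": 0.45},
  {"linear": [0,0,0],"rot": [0,0,0.97],"hand": 0.45},
  {"linear": [0,0,0],"rot": [0,0,0.97],"hand": 0.45},
  {"linear": [0,0,0],"rot": [0,0,0.97],"hand": 0.45},
  {"linear": [0,0,0],"rot": [0,0,0],"hand": 0.45},
])

```text
time: 4.18
tool_pos: [530.8, -200.4, 127.3]
ee_rot: [3.142, -0.0, 1.764]
wrist_force: [-0.2, 0.5, 0.1]
finger_gap: 0.548
grasp_force: 0.0
```

>>> drive_tool([
  {"linear": [0,0,0.05],"rot": [0,0,0],"hand": 0.45},
  {"linear": [0,0,0.05],"rot": [0,0,0],"hand": 0.45},
  {"linear": [0,0,0.05],"rot": [0,0,0],"hand": 0.45},
  {"linear": [0,0,0.05],"rot": [0,0,0],"hand": 0.45},
  {"linear": [0,0,0.05],"rot": [0,0,0],"hand": 0.45},
  {"linear": [0,0,0.03],"rot": [0,0,0],"hand": 0.45},
  {"linear": [0,0,0.02],"rot": [0,0,0],"hand": 0.45},
  {"linear": [0,0,0.007],"rot": [0,0,0],"hand": 0.45},
  {"linear": [0,0,0],"rot": [0,0,0],"hand": 0.45},
])

```text
time: 4.93
tool_pos: [530.7, -200.7, 4.5]
ee_rot: [-3.141, -0.0, 1.768]
wrist_force: [0.3, 0.0, 0.6]
finger_gap: 0.548
grasp_force: 0.0
```

>>> drive_tool([
  {"linear": [0,0,0],"rot": [0,0,0],"hand": 1},
  {"linear": [0,0,0],"rot": [0,0,0],"hand": 1},
  {"linear": [0,0,0],"rot": [0,0,0],"hand": 1},
  {"linear": [0,0,0],"rot": [0,0,0],"hand": 1},
  {"linear": [0,0,0],"rot": [0,0,0],"hand": 1},
  {"linear": [0,0,0],"rot": [0,0,0],"hand": 1},
], squeeze=60)

```text
time: 5.43
tool_pos: [531.4, -200.8, 5.6]
ee_rot: [3.14, 0.0, 1.768]
wrist_force: [-1.2, 0.5, 6.9]
finger_gap: 0.231
grasp_force: 59.1
```

>>> drive_tool([
  {"linear": [0,0,-0.02],"rot": [0,0,0],"hand": 1},
  {"linear": [0,0,-0.03],"rot": [0,0,0],"hand": 1},
  {"linear": [0,0,-0.03],"rot": [0,0,0],"hand": 1},
  {"linear": [0,0,-0.02],"rot": [0,0,0],"hand": 1},
  {"linear": [0.051,0.0368,0],"rot": [0,0,0],"hand": 1},
  {"linear": [0.051,0.0368,0],"rot": [0,0,0],"hand": 1},
  {"linear": [0.051,0.0368,0],"rot": [0,0,0],"hand": 1},
  {"linear": [0.051,0.0368,0],"rot": [0,0,0],"hand": 1},
  {"linear": [0.051,0.0368,0],"rot": [0,0,0],"hand": 1},
  {"linear": [0.051,0.0368,0],"rot": [0,0,0],"hand": 1},
  {"linear": [0.051,0.0368,0],"rot": [0,0,0],"hand": 1},
  {"linear": [0.051,0.0368,0],"rot": [0,0,0],"hand": 1},
  {"linear": [0.051,0.0368,0],"rot": [0,0,0],"hand": 1},
  {"linear": [0.051,0.0368,0],"rot": [0,0,0],"hand": 1},
  {"linear": [0,0,0],"rot": [0,0,-0.26],"hand": 1},
  {"linear": [0,0,0],"rot": [0,0,0],"hand": 1},
  {"linear": [0,0,0],"rot": [0,0,0],"hand": 1},
])

```text
time: 6.85
tool_pos: [635.0, 27.7, 45.0]
ee_rot: [3.142, 0.001, 1.788]
wrist_force: [0.0, -1.3, -3.1]
finger_gap: 0.231
grasp_force: 59.2
```

Run:
```python
from h import *
o=manip.get_obs(); p=o['tool_pos']; print(p,o['ee_rot'],o['finger_gap'])
seat=p[:2]-100*np.array([np.cos(np.radians(-77.5)),np.sin(np.radians(-77.5))])+[0,0]
C=np.zeros((600,800,3),np.uint8)
for i,n in enumerate(['top','side']):
    c=cam(n); W=cloud(c); u,v=proj(c,[*seat,48]).astype(int); print(n,u,v)
    cr=c['image'][v-25:v+25,u-25:u+25].copy(); C[0:400,i*400:i*400+400]=cv2.resize(cr,(400,400),interpolation=cv2.INTER_CUBIC)
    for q in ([*seat,46],):
        a=(proj(c,q)-[u-25,v-25]+.5)*8; cv2.circle(C,(int(a[0]+400*i),int(a[1])),4,(0,0,255),1)
    w=W[v-35:v+35,u-35:u+35].reshape(-1,3); k=(w[:,2]>25)&(w[:,2]<70)&(np.hypot(*(w[:,:2]-seat).T)<45); w=w[k]
    A=np.c_[w[:,:2]-seat,np.ones(len(w))]; print(len(w),np.linalg.lstsq(A,w[:,2],rcond=None)[0])
cv2.imwrite('pics/crop2.png',C)
```

```text
[635.016686    27.68958435  45.01568359] [3.14153088e+00 5.33026774e-04 1.78790119e+00] 0.23072929693432326
top 318 209
250 [ 3.01620535e-02 -3.96079588e-02  4.89299202e+01]
side 329 219
147 [ 0.06296397 -0.08615464 43.82081759]
```

View pics/crop2.png

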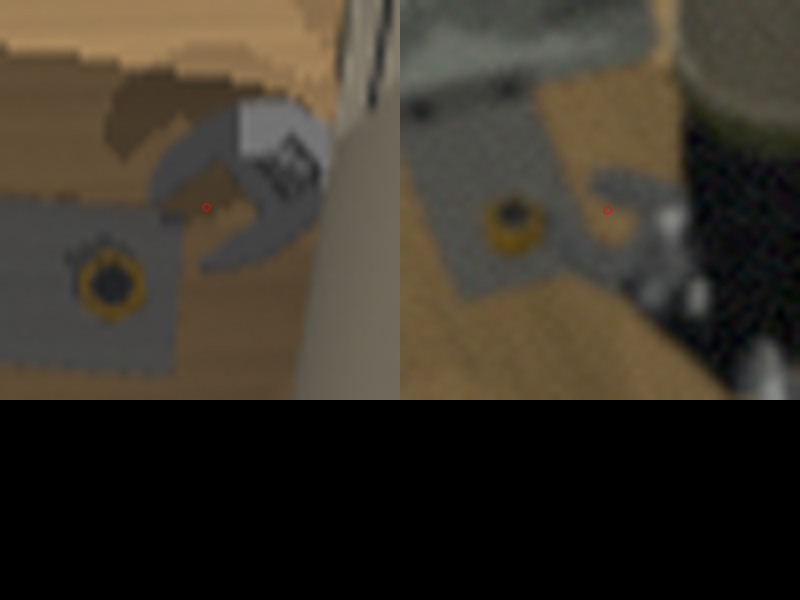

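The wrench hangs next to the nut, with its mouth towards the nut. The nut is at crop (110,285), the computed seat at (207,207) and the jaw tips at about (165,215) and (205,268). I measure the jaw faces by colour profile.

Run:
```python
from m import *
o=manip.get_obs(); p=o['tool_pos']
seat=p[:2]-100*np.array([np.cos(np.radians(-77.5)),np.sin(np.radians(-77.5))])
th=np.radians(125); ex=np.array([np.cos(th),np.sin(th)]); ey=np.array([-ex[1],ex[0]])
c=cam('top'); T=np.linalg.inv(c['extrinsics'])
im=c['image'].astype(np.float32)
ys=np.arange(-32,34,2.)
for x in range(-24,20,4):
    P=[proj(c,[*(seat+x*ex+y*ey),49.]) for y in ys]; m=np.array(P,np.float32)
    s=cv2.remap(im,m[None,:,0],m[None,:,1],cv2.INTER_CUBIC)[0]; sat=np.round((s[:,2]-s[:,0])/(s.max(1)+1)*100).astype(int)
    print(x,' '.join('%3d'%k for k in sat))
print('y',' '.join('%3d'%k for k in ys))
```

```text
-24  41  41  39  26   7   1  -1   0   0   0   0   0   0  -1  -1   0   0   0   1   1  -2  -2  -1  -2  -2  -2  -1  -1  -1  -3  13  34  44
-20  42  43  38  22   6   0   1   0   0   0   0   0   0   0   0   0   0   0   0   0  -2  -1  -1  -2  -1   0  -1  -2  -1  -1  11  34  42
-16  42  40  29  11   1  -2   0   0   1  -1  -1   5   8   9   6   5   3   0   5   8  11   8   9   5  -3  -2  -2  -1  -2   1   7  22  36
-12  43  42  34  17   0  -2   0   0  -1   2  16  35  39  43  41  40  40  38  40  41  42  44  40  28   9  -1  -1   0  -1   0  16  34  43
-8  43  45  37  22   5   0   0   2  -1   0  13  33  42  43  42  41  42  42  42  42  42  43  41  29   9  -2  -1  -1  -1  -3  11  31  42
-4  43  45  40  24   5  -2  -2  -2  -2  -3  12  29  39  40  40  41  42  42  42  43  42  43  44  32  15   0  -1  -1   0   4  19  33  41
0  43  44  43  30  12   0   0   0   0  -1  15  32  41  40  40  41  42  42  43  44  44  43  41  26   6  -4  -2  -2  -2  15  31  41  42
4  43  43  43  36  18  -3  -2   0   1   2  15  33  41  42  42  42  42  43  43  43  43  43  39  27   9   1  -2  -1  10  31  41  44  43
8  43  44  42  41  37  19   2  -2  -1  -1  11  33  43  38  32  37  42  42  43  42  42  43  42  31  12  -2   0  11  26  35  41  42  42
12  42  43  43  43  45  40  25   8  -6  -4  12  28  29  19   5   1  19  37  45  44  43  43  44  30  12   4   9  25  39  43  44  43  43
16  42  42  42  41  42  43  42  37  27  19  14  12   9   5   4   4   1   0  13  30  41  45  45  41  31  26  33  40  42  44  42  42  42
y -32 -30 -28 -26 -24 -22 -20 -18 -16 -14 -12 -10  -8  -6  -4  -2   0   2   4   6   8  10  12  14  16  18  20  22  24  26  28  30  32
```

>>> drive_tool([
  {"linear": [0.0023,0.0055,0.02],"rot": [0,0,0],"hand": 1},
  {"linear": [0,0,0.03],"rot": [0,0,0],"hand": 1},
  {"linear": [0,0,0.02],"rot": [0,0,0],"hand": 1},
  {"linear": [0,0,0.0075],"rot": [0,0,0],"hand": 1},
  {"linear": [0,0,0],"rot": [0,0,0],"hand": 1},
  {"linear": [0,0,0],"rot": [0,0,0],"hand": 1},
])

```text
time: 7.5
tool_pos: [636.9, 29.5, 13.1]
ee_rot: [-3.141, 0.0, 1.788]
wrist_force: [-0.1, -0.0, -2.9]
finger_gap: 0.229
grasp_force: 59.2
```

```bash
cat > w.py <<'E'
from m import *
import sys
def chk(th_deg=125., zt=17.,nut=(588.2,162.4)):
    o=manip.get_obs(); p=o['tool_pos']; print(p,o['ee_rot'],o['wrist_force'])
    th=np.radians(th_deg); h=th+np.radians(157.5); seat=p[:2]-100*np.array([np.cos(h),np.sin(h)])
    ex=np.array([np.cos(th),np.sin(th)]); ey=np.array([-ex[1],ex[0]])
    c=cam('top'); W=cloud(c).reshape(-1,3); im=c['image'].astype(np.float32)
    d=W[:,:2]-seat; a=d@ex; b=d@ey
    for nm,s in [('fix jaw tip',(a>0)&(a<10)&(b>-22)&(b<-14)),('mov',(a>-2)&(a<8)&(b>18)&(b<24)),('head',(a>-26)&(a<-18)&(abs(b)<14))]:
        z=W[s,2]; print(nm,len(z),np.round(np.median(z),1) if len(z) else '')
    ys=np.arange(-32,34,2.)
    for x in range(-20,18,6):
        m=np.array([proj(c,[*(seat+x*ex+y*ey),zt]) for y in ys],np.float32)
        s=cv2.remap(im,m[None,:,0],m[None,:,1],cv2.INTER_CUBIC)[0]; sat=np.round((s[:,2]-s[:,0])/(s.max(1)+1)*100).astype(int)
        print('%3d'%x,' '.join('%3d'%k for k in sat))
    print('  y',' '.join('%3d'%k for k in ys)); n=np.array(nut)-seat; print('nut in calc frame',n@ex,n@ey)
E
python3 -c "
from w import *
chk()"
```

```text
[636.89198035  29.45336445  13.1278896 ] [-3.14089909e+00  1.15206477e-04  1.78819069e+00] [-1.05813201e-01 -1.71856366e-03 -2.91285659e+00]
fix jaw tip 10 19.3
mov 9 18.0
head 26 19.4
-20  40  41  36  18   7   0   0   0   0  -1   0   2   2   1   0   1   1   0   0  -1  -2  -2  -2  -3  -2  -1  -2  -2  -1   1   9  31  43
-14  42  39  24   8   0  -2   0  -1  -1   2  13  19  23  23  27  30  32  33  31  27  27  24  22  11   1  -1   0   0  -1  -1   8  29  40
 -8  42  43  34  16   1  -1   0   0  -1   1  19  37  44  43  43  43  42  42  42  41  41  41  42  29  10  -1  -2  -1   0  -1   6  31  42
 -2  42  43  38  23   6   0  -1  -1  -3  -2  15  34  41  42  43  44  44  43  42  41  41  43  45  29  10   0   0  -1  -1   8  24  37  43
  4  42  42  41  37  20   4   0   0  -2   3  19  37  43  40  39  42  43  43  43  41  40  42  38  24   5  -2   0  -3   8  25  38  41  42
 10  42  42  41  41  43  31  11   2   0  -2   7  20  21  13   2  -1  15  31  43  45  42  43  41  29   8  -2   3  16  30  39  44  42  42
 16  42  42  42  42  42  45  46  39  26  12   4   3   3   5   4   4   4   4   4   9  23  35  44  42  34  32  35  40  43  42  43  42  42
  y -32 -30 -28 -26 -24 -22 -20 -18 -16 -14 -12 -10  -8  -6  -4  -2   0   2   4   6   8  10  12  14  16  18  20  22  24  26  28  30  32
nut in calc frame 44.44412761013205 1.8994210358326624
```

>>> drive_tool([
  {"linear": [0,0,0.0063],"rot": [0,0,0],"hand": 1},
  {"linear": [0.01155,-0.0048,0],"rot": [0,0,0],"hand": 1},
  {"linear": [0.01155,-0.0048,0],"rot": [0,0,0],"hand": 1},
  {"linear": [0.01155,-0.0048,0],"rot": [0,0,0],"hand": 1},
  {"linear": [0.01155,-0.0048,0],"rot": [0,0,0],"hand": 1},
  {"linear": [0,0,0],"rot": [0,0,0],"hand": 1},
])

```text
time: 8.05
tool_pos: [625.0, 47.9, 11.0]
ee_rot: [-3.141, -0.001, 1.79]
wrist_force: [0.3, 0.3, -4.6]
finger_gap: 0.233
grasp_force: 59.2
```

>>> drive_tool([
  {"linear": [0.01155,-0.0048,0],"rot": [0,0,0],"hand": 1},
  {"linear": [0.01155,-0.0048,0],"rot": [0,0,0],"hand": 1},
  {"linear": [0,0,0],"rot": [0,0,0],"hand": 1},
])

```text
time: 8.3
tool_pos: [619.3, 55.6, 10.9]
ee_rot: [-3.141, -0.001, 1.789]
wrist_force: [-0.6, 0.5, -3.4]
finger_gap: 0.231
grasp_force: 59.2
```

>>> drive_tool([
  {"linear": [0.01155,-0.0048,0],"rot": [0,0,0],"hand": 1},
  {"linear": [0.01155,-0.0048,0],"rot": [0,0,0],"hand": 1},
  {"linear": [0.0069,-0.0029,0],"rot": [0,0,0],"hand": 1},
  {"linear": [0,0,0],"rot": [0,0,0],"hand": 1},
  {"linear": [0,0,0],"rot": [0,0,0],"hand": 1},
])

```text
time: 8.72
tool_pos: [612.3, 65.1, 11.0]
ee_rot: [3.142, -0.0, 1.789]
wrist_force: [0.7, -0.1, -2.9]
finger_gap: 0.231
grasp_force: 59.2
```

```bash
python3 -c "
from w import *
chk(zt=16)
c=cam('top');cv2.imwrite('pics/crop3.png',cv2.resize(c['image'][200:240,285:340],None,fx=12,fy=12,interpolation=cv2.INTER_CUBIC))"
```

```text
[612.30958291  65.14445618  11.00834219] [ 3.14152879e+00 -1.47784195e-04  1.78885276e+00] [ 0.67023059 -0.11388374 -2.85360701]
fix jaw tip 9 15.7
mov 8 15.6
head 22 16.9
-20  41  45  34  15   3   1  -1   0   0   0  -1  -1  -1  -2  -1   0  -1  -1  -1  -1  -1  -1  -1   0   0   0   1   0  -1  -4   2  20  25
-14  43  41  27  10   0   0  -1  -2  -2  -1  -1   0   1   2  -3   6  13  14   5  -5  -2   2   1   0   0   1   2   1   0  -1  11  30  42
 -8  34  24  14   3   0   0  -1  -1  -1  -3  -7  18  35  43  53  54  56  64  64  69  68  52  30   9   2  -1  -1  -2  -1  -1   0  13  34
 -2   6   2   3   3   0  -1  -1  -1   0  -2   9  43  58  45  23   3  -8 -11  -8  -5  22  51  62  44   9  -1  -1   0   0   0   2   3   3
  4   5   3   2   1   0   0   0  -1  -1  -5   4  40  61  48  19  -3 -16 -10 -11 -23  19  52  65  47  17   2  -2   0   1   2   3   4   3
 10   4   4   4   4   3   3   0  -1  -2  -1  -3  -4  22  52  67  61  50  52  58  59  58  54  45  22   8  -1  -1   0   2   3   3   3   2
 16   3   4   5   6   4   3   4   3   1   1   2   3   4   4   0  -1   9  15  17  12   6   1   3   3   3   3   2   3   4   2   2   8  18
  y -32 -30 -28 -26 -24 -22 -20 -18 -16 -14 -12 -10  -8  -6  -4  -2   0   2   4   6   8  10  12  14  16  18  20  22  24  26  28  30  32
nut in calc frame 1.1078129365770182 2.2342691234977883
```

View pics/crop3.png

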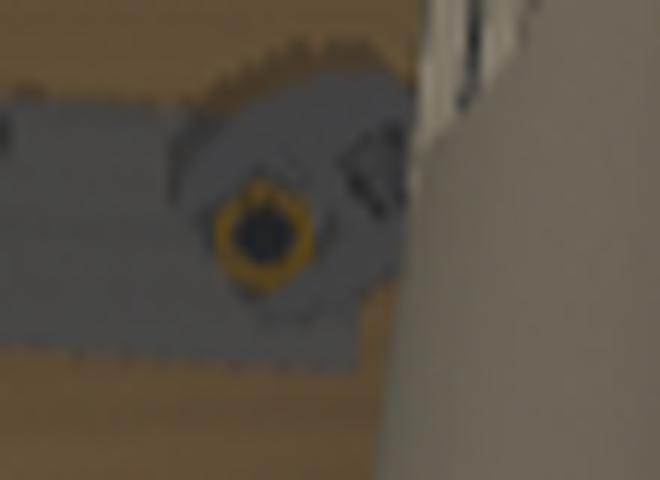

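The nut sits between the jaws, at crop (265,237). I push 1 mm deeper, set the wrench down and let go.

>>> drive_tool([
  {"linear": [0.0025,-0.001,0.001],"rot": [0,0,0],"hand": 1},
  {"linear": [0,0,0.002],"rot": [0,0,0],"hand": 1},
  {"linear": [0,0,0],"rot": [0,0,0],"hand": 1},
])

```text
time: 9.07
tool_pos: [611.7, 65.7, 9.6]
ee_rot: [-3.141, -0.0, 1.788]
wrist_force: [0.0, 0.6, -3.0]
finger_gap: 0.232
grasp_force: 59.3
```

>>> drive_tool([
  {"linear": [0,0,0],"rot": [0,0,0],"hand": 0.5},
  {"linear": [0,0,0],"rot": [0,0,0],"hand": 0.5},
  {"linear": [0,0,0],"rot": [0,0,0],"hand": 0.5},
  {"linear": [0,0,0],"rot": [0,0,0],"hand": 0.5},
  {"linear": [0,0,-0.03],"rot": [0,0,0],"hand": 0.5},
  {"linear": [0,0,-0.04],"rot": [0,0,-0.985],"hand": 1},
  {"linear": [0,0,-0.04],"rot": [0,0,-0.985],"hand": 1},
  {"linear": [0,0,0],"rot": [0,0,-0.985],"hand": 1},
  {"linear": [0,0,0],"rot": [0,0,-0.985],"hand": 1},
  {"linear": [0,0,0],"rot": [0,0,-0.985],"hand": 1},
  {"linear": [0,0,0],"rot": [0,0,0],"hand": 1},
])

```text
time: 9.98
tool_pos: [612.2, 65.7, 55.0]
ee_rot: [3.14, 0.0, 2.186]
wrist_force: [0.6, 1.1, 0.3]
finger_gap: 0.0
grasp_force: 0.0
```

Run:
```python
from m import *
o=manip.get_obs();print(o['tool_pos'],o['ee_rot'],o['finger_gap'],o['wrist_force'])
c=cam('top'); s=cam('side')
C=np.zeros((450,800,3),np.uint8)
C[:,:400]=cv2.resize(c['image'][198:243,290:330],(400,450),interpolation=cv2.INTER_CUBIC)
C[:,400:]=cv2.resize(s['image'][195:240,305:345],(400,450),interpolation=cv2.INTER_CUBIC)
cv2.imwrite('pics/crop4.png',C)
for r in nutfit(c,(290,324,202,236),np.array([588.2,162.4]))[:3]: print(*r)
```

```text
[612.15163843  65.65585264  54.99163848] [3.14035522e+00 2.02105589e-04 2.18577069e+00] 4.575912876775812e-05 [0.6028134  1.09529014 0.30712013]
0.0201 35 588.1 162.4
0.0224 40 588.1 162.4
0.0226 30 588.2 162.4
```

View pics/crop4.png

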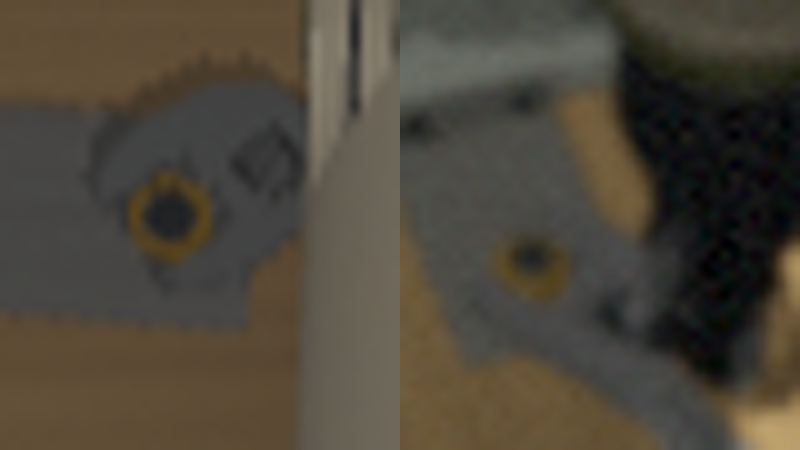

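>>> drive_tool([
  {"linear": [0.0427,0.0253,0],"rot": [0,0,0],"hand": 1},
  {"linear": [0.0427,0.0253,0],"rot": [0,0,0],"hand": 1},
  {"linear": [0.0427,0.0253,0],"rot": [0,0,0],"hand": 1},
  {"linear": [0,0,0.05],"rot": [0,0,0],"hand": 1},
  {"linear": [0,0,0.035],"rot": [0,0,0],"hand": 1},
  {"linear": [0,0,0.005],"rot": [0,0,0],"hand": 1},
  {"linear": [0,0,0],"rot": [0,0,0],"hand": 1},
])

```text
time: 10.67
tool_pos: [607.3, 124.5, 17.4]
ee_rot: [-3.141, 0.0, 2.18]
wrist_force: [0.4, 0.1, 0.5]
finger_gap: -0.003
grasp_force: 0.0
```

>>> drive_tool([
  {"linear": [0,0,0.005],"rot": [0,0,0],"hand": 1},
  {"linear": [0,0,0.0025],"rot": [0,0,0],"hand": 1},
  {"linear": [0,0,0],"rot": [0,0,0],"hand": 1},
])

```text
time: 10.92
tool_pos: [608.6, 124.3, 16.7]
ee_rot: [3.139, 0.001, 2.18]
wrist_force: [-1.9, 0.3, 16.6]
finger_gap: 0.001
grasp_force: 8.0
```

>>> drive_tool([
  {"linear": [0.008,0,-0.001],"rot": [0,0,0],"hand": 1},
  {"linear": [0.01,0,0],"rot": [0,0,0],"hand": 1},
  {"linear": [0.01,0,0],"rot": [0,0,0],"hand": 1},
])

```text
time: 11.17
tool_pos: [603.3, 131.2, 17.0]
ee_rot: [3.139, 0.004, 2.178]
wrist_force: [4.3, -6.8, 9.4]
finger_gap: 0.002
grasp_force: 4.9
```

>>> drive_tool([
  {"linear": [0.01,0,0],"rot": [0,0,0],"hand": 1},
  {"linear": [0.007,0,0],"rot": [0,0,0],"hand": 1},
])

```text
time: 11.33
tool_pos: [599.3, 136.7, 16.9]
ee_rot: [3.139, 0.004, 2.178]
wrist_force: [4.2, -5.9, 11.2]
finger_gap: 0.001
grasp_force: 5.3
```

>>> drive_tool([
  {"linear": [0,0,-0.015],"rot": [0,0,0],"hand": 1},
  {"linear": [-0.045,0,0],"rot": [0,0,0],"hand": 1},
  {"linear": [0,0,0.01],"rot": [0,0,0],"hand": 1},
  {"linear": [0,0,0.005],"rot": [0,0,0],"hand": 1},
  {"linear": [0.008,0,0],"rot": [0,0,0],"hand": 1},
  {"linear": [0.01,0,0],"rot": [0,0,0],"hand": 1},
  {"linear": [0.01,0,0],"rot": [0,0,0],"hand": 1},
])

```text
time: 11.92
tool_pos: [602.9, 130.5, 16.8]
ee_rot: [3.14, 0.005, 2.178]
wrist_force: [1.6, -10.8, 15.8]
finger_gap: 0.002
grasp_force: 7.7
```

>>> drive_tool([
  {"linear": [0.01,0,0],"rot": [0,0,0],"hand": 1},
  {"linear": [0.007,0,0],"rot": [0,0,0],"hand": 1},
  {"linear": [0,0,-0.015],"rot": [0,0,0],"hand": 1},
  {"linear": [-0.045,0,0],"rot": [0,0,0],"hand": 1},
  {"linear": [0,0,0.01],"rot": [0,0,0],"hand": 1},
  {"linear": [0,0,0.005],"rot": [0,0,0],"hand": 1},
  {"linear": [0.008,0,0],"rot": [0,0,0],"hand": 1},
  {"linear": [0.01,0,0],"rot": [0,0,0],"hand": 1},
  {"linear": [0.01,0,0],"rot": [0,0,0],"hand": 1},
])

```text
time: 12.67
tool_pos: [602.9, 130.8, 16.8]
ee_rot: [3.14, 0.005, 2.178]
wrist_force: [2.3, -11.0, 17.1]
finger_gap: -0.0
grasp_force: 8.3
```

>>> drive_tool([
  {"linear": [0.01,0,0],"rot": [0,0,0],"hand": 1},
  {"linear": [0.007,0,0],"rot": [0,0,0],"hand": 1},
  {"linear": [0,0,-0.015],"rot": [0,0,0],"hand": 1},
  {"linear": [-0.045,0,0],"rot": [0,0,0],"hand": 1},
  {"linear": [0,0,0.01],"rot": [0,0,0],"hand": 1},
  {"linear": [0,0,0.005],"rot": [0,0,0],"hand": 1},
  {"linear": [0.008,0,0],"rot": [0,0,0],"hand": 1},
  {"linear": [0.01,0,0],"rot": [0,0,0],"hand": 1},
  {"linear": [0.01,0,0],"rot": [0,0,0],"hand": 1},
])

```text
time: 13.42
tool_pos: [603.5, 130.9, 16.9]
ee_rot: [3.139, 0.006, 2.178]
wrist_force: [4.9, -10.3, 14.3]
finger_gap: 0.0
grasp_force: 7.2
```

>>> drive_tool([
  {"linear": [0.01,0,0],"rot": [0,0,0],"hand": 1},
  {"linear": [0.007,0,0],"rot": [0,0,0],"hand": 1},
  {"linear": [0,0,-0.015],"rot": [0,0,0],"hand": 1},
  {"linear": [-0.045,0,0],"rot": [0,0,0],"hand": 1},
  {"linear": [0,0,0.01],"rot": [0,0,0],"hand": 1},
  {"linear": [0,0,0.005],"rot": [0,0,0],"hand": 1},
  {"linear": [0.008,0,0],"rot": [0,0,0],"hand": 1},
  {"linear": [0.01,0,0],"rot": [0,0,0],"hand": 1},
  {"linear": [0.01,0,0],"rot": [0,0,0],"hand": 1},
  {"linear": [0.01,0,0],"rot": [0,0,0],"hand": 1},
  {"linear": [0.007,0,0],"rot": [0,0,0],"hand": 1},
])

```text
time: 14.33
tool_pos: [599.1, 138.4, 16.8]
ee_rot: [3.138, 0.004, 2.18]
wrist_force: [5.2, -10.7, 15.3]
finger_gap: 0.002
grasp_force: 7.8
```

>>> drive_tool([
  {"linear": [0,0,-0.015],"rot": [0,0,0],"hand": 1},
  {"linear": [-0.07,-0.03,-0.1],"rot": [0,0,0],"hand": 1},
  {"linear": [-0.07,-0.03,-0.08],"rot": [0,0,0],"hand": 1},
  {"linear": [-0.07,-0.01,-0.08],"rot": [0,0,0],"hand": 1},
  {"linear": [-0.07,0,-0.05],"rot": [0,0,0],"hand": 0.5},
  {"linear": [-0.07,0,0],"rot": [0,0,0],"hand": 0.5},
  {"linear": [0,0,0],"rot": [0,0,0],"hand": 0.5},
  {"linear": [0,0,0],"rot": [0,0,0],"hand": 0.5},
])

```text
time: 15.0
tool_pos: [652.1, 16.1, 134.6]
ee_rot: [-3.14, -0.001, 2.18]
wrist_force: [-0.3, 0.3, -0.9]
finger_gap: 0.501
grasp_force: 0.0
```

Run:
```python
from m import *
c=cam('top'); s=cam('side')
C=np.zeros((600,800,3),np.uint8)
C[:,:400]=cv2.resize(c['image'][195:255,290:330],(400,600),interpolation=cv2.INTER_CUBIC)
C[:,400:]=cv2.resize(s['image'][195:255,305:345],(400,600),interpolation=cv2.INTER_CUBIC)
C=np.clip(C.astype(float)*2,0,255).astype(np.uint8)
cv2.imwrite('pics/crop5.png',C)
for r in nutfit(c,(290,324,202,236),np.array([588.2,162.4]))[:3]: print(*r)
nut=np.array([588.2,162.4]); im=c['image'].astype(np.float32)
print(manip.get_obs()['tool_pos'])
th=np.radians(125.); ex=np.array([np.cos(th),np.sin(th)]); ey=np.array([-ex[1],ex[0]]); ys=np.arange(-36,38,2.)
for x in range(-36,18,6):
    m=np.array([proj(c,[*(nut+x*ex+y*ey),16]) for y in ys],np.float32)
    t=cv2.remap(im,m[None,:,0],m[None,:,1],cv2.INTER_CUBIC)[0]; print('%3d'%x,' '.join('%3d'%k for k in np.round((t[:,2]-t[:,0])/(t.max(1)+1)*100))); print('  g',' '.join('%3d'%k for k in t[:,1]))
print('  y',' '.join('%3d'%k for k in ys))
```

```text
0.0224 35 588.2 162.5
0.023 40 588.2 162.5
0.0252 30 588.2 162.5
[651.45602042  18.56004974 134.24521852]
-36  43  43  43  43  42  44  43  30  14   4   1   1   0   0  -1  -1   0   0   0   1   1   2   1   2   3   2   0  -2  -2  -1  -1  -1  11  32  42  44  43
  g  77  79  80  73  64  59  59  60  63  65  66  65  65  66  67  68  63  58  57  61  60  55  61  59  58  50  51  60  66  66  68  67  63  65  67  69  70
-30  43  43  42  42  40  31  13   2  -2  -1   0   0   0  -1  -1   0  -1  -2  -2  -2  -1   1   1   0  -1   0  -1  -1  -1  -1  -1  -1   8  30  40  42  42
  g  79  74  66  61  59  60  63  65  66  66  65  65  66  67  67  67  64  57  54  56  59  58  58  58  52  48  54  63  67  67  68  67  65  66  69  71  71
-24  42  42  42  43  40  29  12   3  -1   0   0  -1  -1   0   0   0  -1   0   1   0   0   0   1   1   0  -1   0   0   1   1   0   1  17  35  43  43  42
  g  79  72  65  59  57  59  63  65  66  66  65  65  65  65  65  67  66  56  42  40  44  47  49  47  54  59  61  64  67  68  67  66  65  69  72  72  73
-18  43  42  44  44  36  21   6   0  -1   0   0  -1  -2  -1  -1  -1  -2  -1  -3  -
[... 1193 characters left out ...]
  62  44  17   9  17  22  42  58  68  68  41  10   2   2   1   2   3   3   3   2   2   3   9
  g  69  69  63  55  53  55  60  64  67  67  67  67  67  68  66  55  45  41  42  46  52  61  65  67  68  67  67  67  64  63  66  70  70  71  71  70  70
 12   4   4   4   4   4   3   3   3   1  -1  -2  -1   0  -5  -6  18  38  45  48  50  44  28  16   4   2  -3  -1   1   3   3   3   3   4   9  20  30  38
  g  71  71  71  72  71  66  58  56  60  65  68  66  62  57  53  55  61  63  65  66  63  57  54  55  61  65  64  65  67  70  71  72  71  71  72  71  72
  y -36 -34 -32 -30 -28 -26 -24 -22 -20 -18 -16 -14 -12 -10  -8  -6  -4  -2   0   2   4   6   8  10  12  14  16  18  20  22  24  26  28  30  32  34  36
```

View pics/crop5.png

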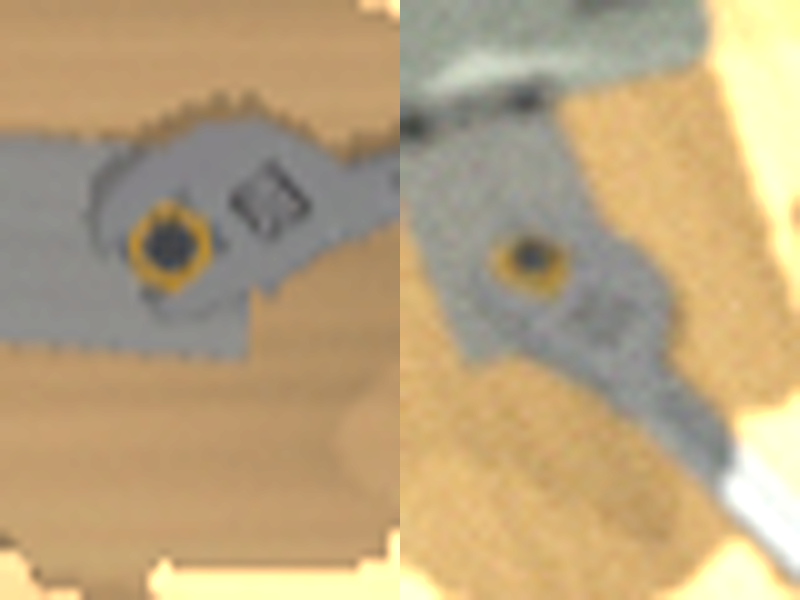

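The jaws now close round the nut, and the nut has not turned. I regrip the handle.

>>> drive_tool([
  {"linear": [0.077,-0.009,0],"rot": [0,0,0],"hand": 0.5},
  {"linear": [0.077,-0.009,0],"rot": [0,0,0],"hand": 0.5},
  {"linear": [0,0,0.05],"rot": [0,0,0.978],"hand": 0.5},
  {"linear": [0,0,0.05],"rot": [0,0,0.978],"hand": 0.5},
  {"linear": [0,0,0.05],"rot": [0,0,0.978],"hand": 0.5},
  {"linear": [0,0,0.05],"rot": [0,0,0.978],"hand": 0.5},
  {"linear": [0,0,0.03],"rot": [0,0,0.978],"hand": 0.5},
  {"linear": [0,0,0],"rot": [0,0,0],"hand": 0.5},
  {"linear": [0,0,0],"rot": [0,0,0],"hand": 0.5},
  {"linear": [0,0,0],"rot": [0,0,0],"hand": 0.5},
])

```text
time: 15.93
tool_pos: [611.4, 63.9, 44.3]
ee_rot: [3.141, -0.0, 1.795]
wrist_force: [0.6, -0.0, 0.1]
finger_gap: 0.502
grasp_force: 0.0
```

>>> drive_tool([
  {"linear": [0,-0.003,0.04],"rot": [0,0,0.07],"hand": 0.5},
  {"linear": [0,0,0.04],"rot": [0,0,0],"hand": 0.5},
  {"linear": [0,0,0.013],"rot": [0,0,0],"hand": 0.5},
  {"linear": [0,0,0],"rot": [0,0,0],"hand": 0.5},
  {"linear": [0,0,0],"rot": [0,0,0],"hand": 1},
  {"linear": [0,0,0],"rot": [0,0,0],"hand": 1},
  {"linear": [0,0,0],"rot": [0,0,0],"hand": 1},
  {"linear": [0,0,0],"rot": [0,0,0],"hand": 1},
  {"linear": [0,0,0],"rot": [0,0,0],"hand": 1},
  {"linear": [0,0,0],"rot": [0,0,0],"hand": 1},
])

```text
time: 16.77
tool_pos: [611.2, 62.6, 8.1]
ee_rot: [3.139, -0.0, 1.786]
wrist_force: [-2.1, -0.8, 6.9]
finger_gap: 0.236
grasp_force: 59.0
```

```bash
python3 -c "
from m import *
o=manip.get_obs();d=o['tool_pos'][:2]-[588.2,162.4];print(o,np.hypot(*d),np.degrees(np.arctan2(d[1],d[0])))
c=cam('top')
for r in nutfit(c,(290,324,202,236),np.array([588.2,162.4]))[:3]: print(*r)"
```

```text
{'time': 16.7667, 'joints': array([-0.67987538,  0.60716976,  0.65482393,  1.7323628 , -0.44119419,
        0.95149052,  0.36468757]), 'qd': array([-0.00089579,  0.00115152,  0.00046915,  0.00118882, -0.00106363,
       -0.00214765,  0.00043639]), 'joint_torque': array([-4.43298183e-02, -5.80802965e+01,  1.37788725e+01, -2.78059816e+01,
       -3.15755820e-01, -3.57630942e-01, -2.29933513e-01]), 'tool_pos': array([611.20806079,  62.63220102,   8.07408891]), 'ee_rot': array([ 3.13931997e+00, -3.57314793e-05,  1.78602813e+00]), 'wrist_force': array([-2.13651491, -0.82614653,  6.8779032 ]), 'torque': array([-0.11398642,  0.26034334,  0.22112185]), 'grasp_force': 59.01320815086365, 'finger_gap': 0.23568407206281866} 102.38644721733691 -77.01371357078641
0.0225 40 588.2 162.4
0.0226 35 588.2 162.5
0.0253 45 588.2 162.4
```

>>> drive_tool([
  {"linear": [0,0,-0.0015],"rot": [0,0,0],"hand": 1},
  {"linear": [0.0006,-0.0179,0],"rot": [0,0,0.875],"hand": 1},
  {"linear": [0.0006,-0.0179,0],"rot": [0,0,0.875],"hand": 1},
  {"linear": [0.0006,-0.0179,0],"rot": [0,0,0.875],"hand": 1},
  {"linear": [0.0006,-0.0179,0],"rot": [0,0,0.875],"hand": 1},
])

```text
time: 17.23
tool_pos: [582.4, 59.7, 8.1]
ee_rot: [3.139, 0.0, 1.502]
wrist_force: [2.7, -2.5, 3.7]
finger_gap: 0.233
grasp_force: 59.2
```

```bash
python3 -c "
from m import *
o=manip.get_obs();d=o['tool_pos'][:2]-[588.2,162.4];print(o['ee_rot'],np.hypot(*d),np.degrees(np.arctan2(d[1],d[0])))
c=cam('top')
for r in nutfit(c,(290,324,202,236),np.array([588.2,162.4]))[:3]: print(*r)"
```

```text
[3.13928103e+00 1.56382097e-04 1.50196328e+00] 102.82735161611129 -93.23016474786006
0.0285 25 588.3 162.4
0.0287 20 588.3 162.4
0.032 30 588.3 162.4
```

>>> drive_tool([
  {"linear": [0.0006,-0.0179,0],"rot": [0,0,0.875],"hand": 1},
  {"linear": [0.0006,-0.0179,0],"rot": [0,0,0.875],"hand": 1},
  {"linear": [0.0006,-0.0179,0],"rot": [0,0,0.875],"hand": 1},
  {"linear": [0.0006,-0.0179,0],"rot": [0,0,0.875],"hand": 1},
  {"linear": [0.0006,-0.0179,0],"rot": [0,0,0.875],"hand": 1},
  {"linear": [0.0006,-0.0179,0],"rot": [0,0,0.875],"hand": 1},
  {"linear": [0.0006,-0.0179,0],"rot": [0,0,0.875],"hand": 1},
])

```text
time: 17.87
tool_pos: [534.7, 74.0, 8.0]
ee_rot: [3.14, 0.0, 1.012]
wrist_force: [-1.0, -5.9, 7.7]
finger_gap: 0.23
grasp_force: 59.8
```

>>> drive_tool([
  {"linear": [0.0002,-0.009,0],"rot": [0,0,0.44],"hand": 1},
  {"linear": [0.0002,-0.009,0],"rot": [0,0,0.44],"hand": 1},
  {"linear": [0.0002,-0.009,0],"rot": [0,0,0.44],"hand": 1},
])

```text
time: 18.12
tool_pos: [525.8, 79.9, 8.0]
ee_rot: [3.14, 0.001, 0.908]
wrist_force: [-2.5, -8.2, 9.6]
finger_gap: 0.229
grasp_force: 60.0
```

```bash
cat > n.py <<'E'
from m import *
o=manip.get_obs();d=o['tool_pos'][:2]-[588.2,162.4];print(o['ee_rot'],o['wrist_force'],o['torque'],np.hypot(*d),np.degrees(np.arctan2(d[1],d[0])))
c=cam('top')
for r in nutfit(c,(290,324,202,236),np.array([588.2,162.4]))[:3]: print(*r)
E
python3 n.py
```

```text
[3.14006276e+00 6.41693768e-04 9.07683567e-01] [-2.47983621 -8.23558455  9.55073174] [-1.6263879   0.64680498  0.32858233] 103.40075906233555 -127.11908411466342
0.0236 50 588.2 162.3
0.0237 45 588.2 162.3
0.0289 55 588.2 162.3
```

>>> drive_tool([
  {"linear": [-0.001,-0.009,0],"rot": [0,0,0.44],"hand": 1},
  {"linear": [-0.0005,-0.009,0],"rot": [0,0,0.44],"hand": 1},
  {"linear": [0,-0.009,0],"rot": [0,0,0.44],"hand": 1},
])

```text
time: 18.42
tool_pos: [517.3, 86.9, 8.0]
ee_rot: [3.14, -0.0, 0.802]
wrist_force: [-2.0, -5.4, 8.7]
finger_gap: 0.235
grasp_force: 59.9
```

>>> drive_tool([
  {"linear": [0,-0.009,0],"rot": [0,0,0.44],"hand": 1},
])

```text
time: 18.5
tool_pos: [514.7, 89.4, 8.0]
ee_rot: [3.14, -0.0, 0.767]
wrist_force: [-1.9, -6.0, 9.8]
finger_gap: 0.229
grasp_force: 60.0
```

```bash
python3 n.py
```

```text
[ 3.14037215e+00 -1.46489450e-04  7.67035838e-01] [-1.86445615 -6.04617552  9.78003243] [-1.2326089   0.41188615  0.31178421] 103.60368647295458 -135.18565609851566
0.0248 35 588.2 162.3
0.0253 40 588.2 162.3
0.0283 30 588.2 162.3
```

>>> drive_tool([
  {"linear": [0,-0.009,0],"rot": [0,0,0.44],"hand": 1},
])

```text
time: 18.63
tool_pos: [512.5, 91.8, 8.1]
ee_rot: [3.14, -0.0, 0.733]
wrist_force: [0.3, -5.8, 7.5]
finger_gap: 0.235
grasp_force: 59.9
```

>>> drive_tool([
  {"linear": [0,-0.009,0],"rot": [0,0,0.44],"hand": 1},
])

```text
time: 18.72
tool_pos: [510.2, 94.6, 8.1]
ee_rot: [3.14, -0.001, 0.697]
wrist_force: [0.5, -6.0, 7.6]
finger_gap: 0.228
grasp_force: 60.0
```

>>> drive_tool([
  {"linear": [0,-0.005,0],"rot": [0,0,0.22],"hand": 1},
  {"linear": [0,0,0],"rot": [0,0,0],"hand": 1},
])

```text
time: 18.88
tool_pos: [508.7, 96.5, 8.1]
ee_rot: [3.14, -0.001, 0.68]
wrist_force: [-1.2, -5.6, 9.0]
finger_gap: 0.227
grasp_force: 59.9
```

```bash
python3 n.py
```

```text
[ 3.14011308e+00 -5.24690769e-04  6.80058080e-01] [-1.17075321 -5.55293869  8.96397344] [-1.08791993  0.37687075  0.16475246] 103.27589721607013 -140.3273395003839
0.0562 40 588.3 162.2
0.0567 35 588.3 162.2
0.0589 45 588.3 162.2
```

Run:
```python
from m import *
c=cam('top'); s=cam('side')
C=np.zeros((560,800,3),np.uint8)
C[:,:400]=cv2.resize(c['image'][195:251,290:330],(400,560),interpolation=cv2.INTER_CUBIC)
C[:,400:]=cv2.resize(s['image'][195:251,295:335],(400,560),interpolation=cv2.INTER_CUBIC)
cv2.imwrite('pics/crop6.png',np.clip(C.astype(float)*2.2,0,255).astype(np.uint8))
```

```text
(no output)
```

View pics/crop6.png

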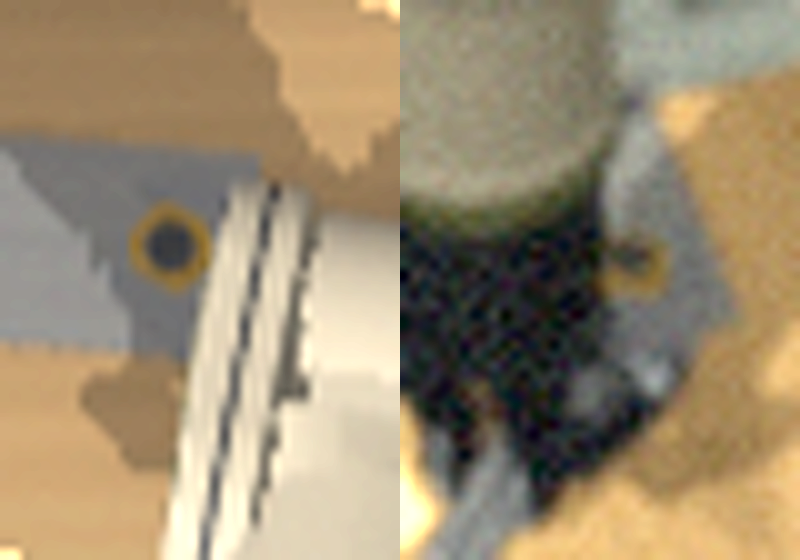

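Run:
```python
from m import *
o=manip.get_obs(); p=o['tool_pos']
c=cam('top'); s=cam('side'); n=np.array([588.2,162.4])
for ph in (-137,-140,-143):
    th=np.radians(ph-157.5); R=np.array([[np.cos(th),-np.sin(th)],[np.sin(th),np.cos(th)]]); w=n+R@[-33,8]; q=proj(s,[*w,17])
    print(ph,'worm',w,'side crop',(q-[295,195]+.5)*10+[400,0])
print('nut side',(proj(s,[*n,15])-[295,195]+.5)*10+[400,0])
for cc in (c,s):
    W=cloud(cc).reshape(-1,3); d=W[:,:2]-n
    xs=np.arange(-36,37,6)
    print('rows x, cols y',xs)
    for x in xs[::-1]:
        r=[]
        for y in xs:
            k=(abs(d[:,0]-x)<3)&(abs(d[:,1]-y)<3); r.append('%4d'%np.median(W[k,2]) if k.sum()>1 else '   .')
        print('%4d'%x,''.join(r))
```

```text
-137 worm [567.23543283 135.688824  ] side crop [609.31323095 329.25582184]
-140 worm [565.8662091  136.82263141] side crop [604.1740243  328.12505079]
-143 worm [564.55820074 138.02654461] side crop [599.12074693 326.78355393]
nut side [634.38138473 255.84707588]
rows x, cols y [-36 -30 -24 -18 -12  -6   0   6  12  18  24  30  36]
  36    0   0   1   0   1   6   1   0   2   0   2   1   2
  30    3  -1   2   2   4   4   3   6   0   2   4   3   3
  24    1   0   1   0   9   9   9  18   9   6   2   5   4
  18    .   .   .  15  17  16  16  11   4   0   5   2   3
  12    .   .   .   .  15  14  15   9   0   2  -1   1   5
   6    .   .   .   .   8  18  17  21  10   3   3   3   4
   0    .   .   .   .  15  19  20  21   9   4   3   .   6
  -6    .   .   .   .  16  17  17  16  12  10   6   5   7
 -12    .   .   .   .   .  14  17  16  16   3   4   6   .
 -18    .   .   .   .   .  15  16  12   4   4   8   1   2
 -24  369 371   .   .   .  16  13   4   1   3   3   1   5
 -30  380 381   .   .   .  17  12   7   3   1  -2   1   0
 -36  387 388 386   .   .   .  -2   0   0   0   1   1   2
rows x, cols y [-36 -30 -24 -18 -12  -6   0   6  12  18  24  30  36]
  36    2   0  -2  -2  -5   .  -4  -1  -3   .   .  -3  -2
  30   -3   0   .   .  -3  -2   .   .   3  -2  -1   .   0
  24   -2  -1   2   .  -4   .   .   .   .   3   0   0   .
  18   -2  -5   0  13  12   9   .   9   .   1   .  -5   1
  12    7  12   .  10  12  14   .   .   .   .   0   .   .
   6    9  11   9   .  12   9  16   .   .   .   2   .   0
   0   11  13  11  10  15  18   .  16   .   2   .   .   .
  -6    9   .  13  14  14  18  13   .   .   .   .   .   .
 -12    .  12  11  12  16   .   .   .   .   .   .   .   .
 -18    .   .   .   .   .   .   .   .   .   .   .   .   .
 -24    .   .   .   .   .   .   .   .   .   .   .   .   .
 -30  192   .   .   .   .   .   .   .   .   .   .   .   .
 -36  382   .   .   .   .   .   .   .   .   .   .   .   .
```

>>> drive_tool([
  {"linear": [0,-0.006,0],"rot": [0,0,0.29],"hand": 1},
  {"linear": [0,-0.006,0],"rot": [0,0,0.29],"hand": 1},
  {"linear": [0,0,0],"rot": [0,0,0],"hand": 1},
])

```text
time: 19.38
tool_pos: [505.7, 100.1, 8.1]
ee_rot: [3.14, -0.0, 0.633]
wrist_force: [-2.1, -4.9, 10.2]
finger_gap: 0.232
grasp_force: 60.0
```

```bash
python3 n.py
```

```text
[ 3.14026530e+00 -3.51684438e-04  6.33194541e-01] [-2.05921983 -4.90463608 10.20281114] [-1.1802124  0.5087338  0.2155526] 103.41578893032562 -142.93473815321906
0.1051 40 588.2 162.4
0.1057 35 588.2 162.4
0.1076 45 588.2 162.4
```

>>> drive_tool([
  {"linear": [0,-0.009,0],"rot": [0,0,0.44],"hand": 1},
  {"linear": [0,-0.009,0],"rot": [0,0,0.44],"hand": 1},
  {"linear": [0,0,0],"rot": [0,0,0],"hand": 1},
  {"linear": [0,0,0],"rot": [0,0,0],"hand": 1},
])

```text
time: 19.77
tool_pos: [501.5, 106.4, 8.1]
ee_rot: [3.141, -0.001, 0.564]
wrist_force: [-3.2, -3.3, 11.4]
finger_gap: 0.228
grasp_force: 60.0
```

Run:
```python
from m import *
o=manip.get_obs(); p=o['tool_pos']; n=np.array([588.2,162.4]); d=p[:2]-n; print(p,o['ee_rot'],o['wrist_force'],o['torque'],np.hypot(*d),np.degrees(np.arctan2(d[1],d[0])))
s=cam('side'); print(toworld(s,320.,231.5,z=12))
cv2.imwrite('pics/crop7.png',np.clip(cv2.resize(s['image'][200:275,265:345],None,fx=8,fy=8,interpolation=cv2.INTER_CUBIC).astype(float)*2.5,0,255))
```

```text
[501.46113611 106.44606945   8.08510292] [ 3.14109574e+00 -6.07711408e-04  5.64075319e-01] [-3.23301522 -3.29169588 11.36676567] [-0.91558513  0.65843932  0.03853664] 103.22050597597774 -147.17454916686344
[575.72678126 117.41710691  12.        ][ WARN:0@0.749] global loadsave.cpp:1063 imwrite_ Unsupported depth image for selected encoder is fallbacked to CV_8U.
```

View pics/crop7.png

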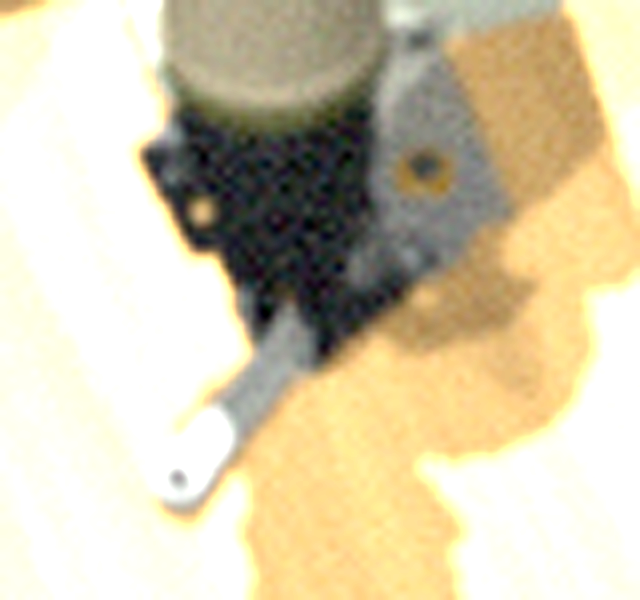

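The handle's end shows at crop (178,478) and the nut at (425,165). From these I compute the wrench's true angle.

Run:
```python
from m import *
s=cam('side'); h=toworld(s,286.7,259.2,z=13); nn=toworld(s,265+425/8-.5,200+165/8-.5,z=17)
d=h-nn; print(h,nn,np.hypot(d[0],d[1]),np.degrees(np.arctan2(d[1],d[0])))
d=toworld(s,286.7,259.2,z=13)[:2]-manip.get_obs()['tool_pos'][:2]; print(np.hypot(*d),np.degrees(np.arctan2(d[1],d[0])))
```

```text
[434.77787357  59.39095205  13.        ] [586.51599463 161.19911863  17.        ] 182.72755721425182 -146.14050106394035
81.59167839464683 -144.78298310402988
```

>>> drive_tool([
  {"linear": [0,0,0],"rot": [0,0,0],"hand": 0.5},
  {"linear": [0,0,0],"rot": [0,0,0],"hand": 0.5},
  {"linear": [0,0,0],"rot": [0,0,0],"hand": 0.5},
  {"linear": [0,0,-0.05],"rot": [0,0,0],"hand": 0.5},
  {"linear": [0,0,-0.08],"rot": [0,0,0],"hand": 0.5},
  {"linear": [-0.08,0,-0.08],"rot": [0,0,0],"hand": 0.5},
  {"linear": [-0.08,0,-0.08],"rot": [0,0,0],"hand": 0.5},
  {"linear": [-0.08,0.05,0],"rot": [0,0,0],"hand": 0.5},
  {"linear": [0,0.08,0],"rot": [0,0,0],"hand": 0.5},
  {"linear": [0,0.08,0],"rot": [0,0,0],"hand": 0.5},
  {"linear": [0,0,0],"rot": [0,0,0],"hand": 0.5},
  {"linear": [0,0,0],"rot": [0,0,0],"hand": 0.5},
])

```text
time: 20.87
tool_pos: [480.3, 2.6, 111.6]
ee_rot: [3.14, -0.004, 0.559]
wrist_force: [-0.2, 1.1, -0.5]
finger_gap: 0.5
grasp_force: 0.0
```

Run:
```python
from m import *
n=np.array([588.2,162.4])
c=cam('top')
for r in nutfit(c,(290,324,202,236),n)[:4]: print(*r)
C=np.zeros((560,800,3),np.uint8)
C[:,:400]=cv2.resize(c['image'][195:223+28,285:325],(400,560),interpolation=cv2.INTER_CUBIC)
C[:400,400:]=cv2.resize(c['image'][205:275,265:335],(400,400),interpolation=cv2.INTER_CUBIC)
cv2.imwrite('pics/crop8.png',np.clip(C.astype(float)*2,0,255).astype(np.uint8))
```

```text
0.0193 40 588.2 162.2
0.0209 35 588.2 162.3
0.0223 45 588.2 162.3
0.0266 30 588.2 162.3
```

View pics/crop8.png

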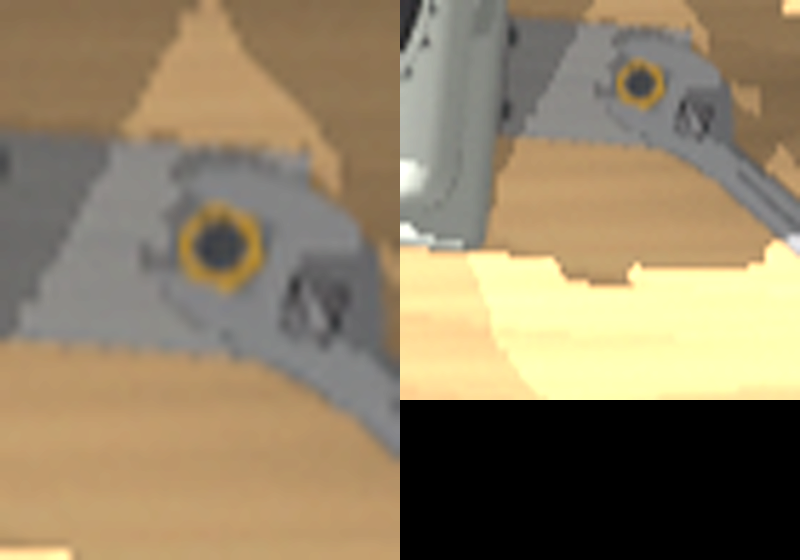

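```bash
cat > wp.py <<'E'
from m import *
def handle(z=12,d0=-140,n=np.array([588.2,162.3])):
    c=cam('top'); im,P=uvz(c,(262,345,196,290),z); sat=(im[...,2]-im[...,0])/(im.max(-1)+1)
    d=np.array([np.cos(np.radians(d0)),np.sin(np.radians(d0))]); mu=n
    for k in range(8):
        nn=np.array([-d[1],d[0]]); q=P-mu if k else P-n
        t=(P-n)@d; w=(P-(n if k==0 else mu))@nn
        s=(t>75)&(t<165)&(abs(w)<(25 if k<2 else 15))&(sat<.2); H=P[s]; mu=H.mean(0); W,V=np.linalg.eigh(np.cov(H.T)); e=V[:,1]; d=e*np.sign(e@d)
    nn=np.array([-d[1],d[0]]); t=(P-n)@d; s=(abs((P-mu)@nn)<6)&(t>100)&(t<230)&(sat<.2)
    tt=np.sort(t[s]); g=np.where(np.diff(tt)>2)[0]; tmax=tt[g[0]] if len(g) else tt[-1]
    off=(n-mu)@nn; end=n+d*tmax-nn*off
    print('handle dir',np.degrees(np.arctan2(d[1],d[0])),'nut off line',off,'end from nut along',tmax,'seat~',end-193*d,'width',np.ptp(np.percentile((H-mu)@nn,[2,98])))
if __name__=='__main__': handle()
E
python3 wp.py
python3 - <<'E'
from m import *
n=np.array([588.2,162.3]); c=cam('top'); W=cloud(c).reshape(-1,3); d=W[:,:2]-n
xs=np.arange(-36,37,6); print(xs)
for x in xs[::-1]: print('%4d'%x,''.join('%4d'%np.median(W[k,2]) if (k:=(abs(d[:,0]-x)<3.1)&(abs(d[:,1]-y)<3.1)).any() else '   .' for y in xs))
E
```

```text
handle dir -135.50446785867464 nut off line -2.6467136886651197 end from nut along 161.82379071179625 seat~ [612.29310811 182.2620455 ] width 20.152850217142415
[-36 -30 -24 -18 -12  -6   0   6  12  18  24  30  36]
  36    0  -1   0  -2  -2   3   2   1   5   0   2   5   2
  30    2   0   2   2   0   3   3   1   3   3   4   2   2
  24    0   2   3   1  13  15  14  13   2   1   2   2   3
  18    0   4  10  16  16  14  18  12   7   6   2   4   3
  12   12  14  17  13  13  14  16   7   3   0   5   1   0
   6   16  15  16  14   6  20  17  18  11   3   6   3   4
   0   14  15  15  15   8  17  20  19  11   3   1   4   4
  -6   12  15  16  14  14  18  17  13  18   8   3   3   3
 -12   11  20  15  17  14  16  14  17  18   2   5   2   3
 -18    7  19  16  15  14  12  13  15   5   4   7  -1   0
 -24   11  16  17  15  15  17  12   3   1   3   0   5   2
 -30   15  13  15  16  17  13   1   0   0   3   0   0   0
 -36   13  17  13  14   3   0   0   0   0   0  -1   0  -4
```

```bash
cat > hd.py <<'E'
from m import *
def hd(n=np.array([588.2,162.3]),rng=(-175,-60),r0=75,r1=172):
    for nm in ('top','side'):
        P=[]
        for _ in range(3):
            c=cam(nm); P.append(cloud(c).reshape(-1,3))
        W=np.mean(P,0) 
        d=W[:,:2]-n; r=np.hypot(*d.T); a=np.degrees(np.arctan2(d[:,1],d[:,0]))
        s=(r>r0)&(r<r1)&(W[:,2]>5)&(W[:,2]<22)&(a>rng[0])&(a<rng[1])
        Q=W[s]
        if len(Q)<10: print(nm,'few',len(Q)); continue
        med=np.median(a[s]); Q=Q[abs(a[s]-med)<10]
        l=cv2.fitLine(Q[:,:2].astype(np.float32),cv2.DIST_HUBER,0,.01,.01).ravel(); e=l[:2]*np.sign((l[2:]-n)@l[:2]); nn=np.array([-e[1],e[0]])
        h=np.percentile(np.hypot(*(Q[:,:2]-n).T),[1,99])
        print(nm,len(Q),'dir',np.degrees(np.arctan2(e[1],e[0])),'nut off',(n-l[2:])@nn,'r',h,'z',np.median(Q[:,2]))
if __name__=='__main__': hd(r1=200)
E
python3 hd.py
```

```text
top 219 dir -133.6525732579304 nut off 0.1373246310540942 r [ 75.7254547  164.97204053] z 13.195575132595954
side 164 dir -132.0025379517531 nut off 3.688144108030915 r [ 97.83865527 192.9066546 ] z 9.48683129413962
```

>>> drive_tool([
  {"linear": [0.0636,-0.0444,0],"rot": [0,0,0],"hand": 0.5},
  {"linear": [0.0636,-0.0444,0],"rot": [0,0,0],"hand": 0.5},
  {"linear": [0.0636,-0.0444,0],"rot": [0,0,0],"hand": 0.5},
  {"linear": [0,0,0.04],"rot": [0,0,-0.7625],"hand": 0.5},
  {"linear": [0,0,0.04],"rot": [0,0,-0.7625],"hand": 0.5},
  {"linear": [0,0,0.04],"rot": [0,0,-0.7625],"hand": 0.5},
  {"linear": [0,0,0.04],"rot": [0,0,-0.7625],"hand": 0.5},
  {"linear": [0,0,0],"rot": [0,0,0],"hand": 0.5},
  {"linear": [0,0,0],"rot": [0,0,0],"hand": 0.5},
])

```text
time: 22.07
tool_pos: [515.8, 90.0, 47.0]
ee_rot: [3.139, 0.0, 0.806]
wrist_force: [0.2, -0.0, 1.3]
finger_gap: 0.502
grasp_force: 0.0
```

>>> drive_tool([
  {"linear": [0,0.003,0.04],"rot": [0,0,0],"hand": 0.5},
  {"linear": [0,0,0.04],"rot": [0,0,0],"hand": 0.5},
  {"linear": [0,0,0.016],"rot": [0,0,0],"hand": 0.5},
  {"linear": [0,0,0],"rot": [0,0,0],"hand": 0.5},
  {"linear": [0,0,0],"rot": [0,0,0],"hand": 1},
  {"linear": [0,0,0],"rot": [0,0,0],"hand": 1},
  {"linear": [0,0,0],"rot": [0,0,0],"hand": 1},
  {"linear": [0,0,0],"rot": [0,0,0],"hand": 1},
  {"linear": [0,0,0],"rot": [0,0,0],"hand": 1},
], squeeze=80)

```text
time: 22.82
tool_pos: [518.0, 89.5, 10.3]
ee_rot: [3.138, -0.003, 0.808]
wrist_force: [-2.7, 0.5, 6.6]
finger_gap: 0.21
grasp_force: 78.2
```

>>> drive_tool([
  {"linear": [0.0002,-0.009,0],"rot": [0,0,0.44],"hand": 1},
  {"linear": [0,0,0],"rot": [0,0,0],"hand": 1},
])

```text
time: 22.98
tool_pos: [515.4, 92.0, 10.3]
ee_rot: [3.138, -0.003, 0.771]
wrist_force: [-2.0, -0.6, 7.5]
finger_gap: 0.215
grasp_force: 79.0
```

>>> drive_tool([
  {"linear": [0.0002,-0.009,0],"rot": [0,0,0.44],"hand": 1},
  {"linear": [0,0,0],"rot": [0,0,0],"hand": 1},
])

```text
time: 23.15
tool_pos: [513.1, 94.6, 10.3]
ee_rot: [3.138, -0.004, 0.735]
wrist_force: [-1.8, -2.6, 7.7]
finger_gap: 0.212
grasp_force: 79.1
```

```bash
cat > t.py <<'E'
from m import *
o=manip.get_obs(); p=o['tool_pos']; n=np.array([588.2,162.3]); d=(p[:2]-n)/1000; F=o['wrist_force']
print(p,o['ee_rot'],F,o['torque'],'r',np.hypot(*d)*1e3,'phi',np.degrees(np.arctan2(d[1],d[0])),'Mnut',d[0]*F[1]-d[1]*F[0]+o['torque'][2])
E
python3 t.py; python3 n.py
```

```text
[513.0785136   94.58646499  10.27877748] [ 3.13753868 -0.00354518  0.73540332] [-1.75770066 -2.63554285  7.71854312] [-0.26782286  0.36207692  0.04392656] r 101.13535753443652 phi -137.9689105341087 Mnut 0.12289232965479359
[ 3.13753868 -0.00354518  0.73540332] [-1.75770066 -2.63554285  7.71854312] [-0.26782286  0.36207692  0.04392656] 101.20233816775692 -137.92685789236356
0.0433 40 588.2 162.2
0.045 35 588.2 162.2
0.0463 45 588.2 162.2
```

>>> drive_tool([
  {"linear": [0.0002,-0.009,0],"rot": [0,0,0.44],"hand": 1},
  {"linear": [0,0,0],"rot": [0,0,0],"hand": 1},
])

```text
time: 23.37
tool_pos: [510.9, 97.2, 10.3]
ee_rot: [3.137, -0.004, 0.7]
wrist_force: [-0.9, -1.6, 8.7]
finger_gap: 0.213
grasp_force: 79.1
```

```bash
python3 t.py; python3 hd.py
```

```text
[510.85229865  97.17656426  10.27760355] [ 3.13737696 -0.00376962  0.70019225] [-0.85945084 -1.64065415  8.66125786] [-0.43770643  0.21656148  0.07191517] r 101.11245613400527 phi -139.90406429681326 Mnut 0.14284560156959214
top 3 dir -124.46361814921025 nut off -24.236409735673988 r [150.61987815 199.2951733 ] z 5.393344018157677
side 189 dir -135.13936035540712 nut off 8.983789810831906 r [ 88.80107422 192.91372991] z 9.493263553401448
```

>>> drive_tool([
  {"linear": [0.0002,-0.009,0],"rot": [0,0,0.44],"hand": 1},
  {"linear": [0.0002,-0.009,0],"rot": [0,0,0.44],"hand": 1},
  {"linear": [0,0,0],"rot": [0,0,0],"hand": 1},
])

```text
time: 23.92
tool_pos: [506.6, 102.8, 10.3]
ee_rot: [3.137, -0.004, 0.63]
wrist_force: [-1.0, -2.4, 7.7]
finger_gap: 0.212
grasp_force: 79.1
```

```bash
python3 t.py
```

```text
[506.61627046 102.787447    10.29955344] [ 3.13724044 -0.0042535   0.62960016] [-0.96900511 -2.43413103  7.7435975 ] [-0.48067121  0.08267981  0.18855505] r 100.98340898400726 phi -143.89052222014817 Mnut 0.32947257071383157
```

```bash
cat > nf.py <<'E'
from m import *
def nf(n=np.array([588.2,162.3])):
    c=cam('top'); box=(290,324,202,236); im,P=uvz(c,box,15.); sat=np.clip(im[...,2]-im[...,0],0,None)/(im.max(-1)+1)
    a,b,d,e=box; hgt=cloud(c)[d:e,a:b,2]; occ=cv2.dilate((hgt>30).astype(np.uint8),np.ones((3,3))); occ=cv2.resize(occ,None,fx=8,fy=8,interpolation=cv2.INTER_NEAREST)>0
    T=np.linalg.inv(c['extrinsics'])[:3,3]; q=P-n; qs=q+(T[:2]-n)/T[2]*4; near=(np.hypot(q[...,0],q[...,1])<20)&~occ
    A=np.arange(0,60,2.5); R=[]
    for th in np.radians(A):
        best=9
        for dx in (-.5,0,.5):
            for dy in (-.5,0,.5):
                h=np.max([(q[...,0]-dx)*np.cos(th+i*np.pi/3)+(q[...,1]-dy)*np.sin(th+i*np.pi/3) for i in range(6)],0)
                m=cv2.GaussianBlur(1/(1+np.exp((h-12)/.35))*(1-1/(1+np.exp((np.hypot(qs[...,0]-dx,qs[...,1]-dy)-8)/.35))),(0,0),4)
                best=min(best,1-np.corrcoef(m[near],sat[near])[0,1])
        R.append(best)
    i=np.argmin(R); l,m_,r=R[i-1],R[i],R[(i+1)%len(R)]; print('nut angle',A[i]+2.5*(l-r)/2/(l+r-2*m_),'score',m_,'worst',max(R),'visible',near.sum()/(np.hypot(q[...,0],q[...,1])<20).sum())
nf()
E
python3 nf.py
```

```text
nut angle 35.08934421629671 score 0.028553749984551957 worst 0.05087107858899109 visible 0.4749048113534095
```

>>> drive_tool([
  {"linear": [0.0002,-0.009,0],"rot": [0,0,0.44],"hand": 1},
  {"linear": [0.0002,-0.009,0],"rot": [0,0,0.44],"hand": 1},
  {"linear": [0,0,0],"rot": [0,0,0],"hand": 1},
])

```text
time: 24.22
tool_pos: [502.7, 108.7, 10.3]
ee_rot: [3.137, -0.005, 0.559]
wrist_force: [-0.7, -2.1, 7.4]
finger_gap: 0.215
grasp_force: 79.2
```

```bash
python3 t.py; python3 nf.py
```

```text
[502.67601342 108.70658423  10.29605815] [ 3.13743467 -0.00461675  0.55909242] [-0.65266866 -2.08655189  7.36089905] [-0.55784875  0.01838923  0.09014702] r 100.92871987444117 phi -147.92677639141252 Mnut 0.2336185086329106
nut angle 44.45004184367684 score 0.022147837424150718 worst 0.04236422588180222 visible 0.39067728164301374
```

>>> drive_tool([
  {"linear": [0.0005,0.0154,0],"rot": [0,0,-0.7625],"hand": 1},
  {"linear": [0.0005,0.0154,0],"rot": [0,0,-0.7625],"hand": 1},
  {"linear": [0.0005,0.0154,0],"rot": [0,0,-0.7625],"hand": 1},
  {"linear": [0,0,0],"rot": [0,0,0],"hand": 1},
])

```text
time: 24.6
tool_pos: [514.1, 93.4, 10.3]
ee_rot: [3.137, -0.004, 0.747]
wrist_force: [-0.0, -3.0, 8.2]
finger_gap: 0.213
grasp_force: 79.4
```

```bash
python3 t.py; python3 nf.py
```

```text
[514.12083479  93.4159231   10.30416657] [ 3.13726706 -0.00391593  0.74656618] [-0.01659571 -2.96562641  8.23035459] [-0.72725335  0.03887617  0.24040484] r 101.15700058742422 phi -137.08113439326553 Mnut 0.4589527900961883
nut angle 40.24601206224874 score 0.019471023171235835 worst 0.05140348806065964 visible 0.8040844582900658
```

>>> drive_tool([
  {"linear": [0.0005,0.0164,-0.001],"rot": [0,0,-0.81],"hand": 1},
  {"linear": [0,0,0],"rot": [0,0,0],"hand": 1},
  {"linear": [-0.0115,0.0048,0],"rot": [0,0,0],"hand": 1},
  {"linear": [-0.0115,0.0048,0],"rot": [0,0,0],"hand": 1},
])

```text
time: 24.98
tool_pos: [514.7, 81.4, 10.2]
ee_rot: [3.138, -0.004, 0.807]
wrist_force: [1.1, 1.8, 5.8]
finger_gap: 0.212
grasp_force: 79.3
```

>>> drive_tool([
  {"linear": [-0.0115,0.0048,0],"rot": [0,0,0],"hand": 1},
  {"linear": [-0.0115,0.0048,0],"rot": [0,0,0],"hand": 1},
  {"linear": [0,0,0],"rot": [0,0,0],"hand": 1},
])

```text
time: 25.23
tool_pos: [510.5, 70.7, 10.0]
ee_rot: [3.138, -0.003, 0.806]
wrist_force: [-0.7, -3.0, 7.4]
finger_gap: 0.207
grasp_force: 79.6
```

```bash
python3 t.py; python3 nf.py
```

```text
[510.45302093  70.73434769  10.04335354] [ 3.13787326e+00 -2.98960651e-03  8.06202344e-01] [-0.68942098 -3.01190077  7.3650327 ] [-0.55070745  0.09295563 -0.07526418] r 120.12019579133833 phi -130.33407147386555 Mnut 0.09577472282061096
nut angle 39.41520984061709 score 0.018645399034721732 worst 0.05457245630117724 visible 1.0
```

>>> drive_tool([
  {"linear": [-0.0115,0.0048,0],"rot": [0,0,0],"hand": 1},
  {"linear": [-0.0115,0.0048,0],"rot": [0,0,0],"hand": 1},
  {"linear": [-0.0115,0.0048,0],"rot": [0,0,0],"hand": 1},
  {"linear": [-0.0115,0.0048,0],"rot": [0,0,0],"hand": 1},
  {"linear": [-0.0115,0.0048,-0.01],"rot": [0,0,0],"hand": 1},
  {"linear": [-0.0115,0.0048,-0.02],"rot": [0,0,0],"hand": 1},
  {"linear": [-0.03,0.06,-0.02],"rot": [0,0,0],"hand": 1},
  {"linear": [-0.03,0.06,0],"rot": [0,0,0],"hand": 1},
  {"linear": [-0.03,0.06,0],"rot": [0,0,0],"hand": 1},
  {"linear": [0,0,0],"rot": [0,0,0],"hand": 1},
  {"linear": [0,0,0],"rot": [0,0,0],"hand": 1},
])

```text
time: 26.2
tool_pos: [526.2, -34.8, 29.7]
ee_rot: [3.138, -0.001, 0.805]
wrist_force: [0.3, 0.1, -3.7]
finger_gap: 0.213
grasp_force: 78.8
```

```bash
cat > jw.py <<'E'
from m import *
def jw(zt,th_deg,seat,x0=-22,x1=19):
    c=cam('top'); im=c['image'].astype(np.float32); th=np.radians(th_deg); ex=np.array([np.cos(th),np.sin(th)]); ey=np.array([-ex[1],ex[0]]); ys=np.arange(-34,36,2.)
    for x in range(x0,x1,5):
        m=np.array([proj(c,[*(seat+x*ex+y*ey),zt]) for y in ys],np.float32)
        s=cv2.remap(im,m[None,:,0],m[None,:,1],cv2.INTER_CUBIC)[0]; print('%3d'%x,' '.join('%3d'%k for k in np.round((s[:,2]-s[:,0])/(s.max(1)+1)*100)))
    print('  y',' '.join('%3d'%k for k in ys))
    W=cloud(c).reshape(-1,3); d=W[:,:2]-seat; a=d@ex; b=d@ey; s=(a>-26)&(a<-17)&(abs(b)<15); print('head top z',np.median(W[s,2]))
E
python3 - <<'E'
from jw import *
o=manip.get_obs(); p=o['tool_pos']; y=np.degrees(o['ee_rot'][2])-180; h=np.radians(y); print(p,y)
jw(40,y-157.5,p[:2]-101*np.array([np.cos(h),np.sin(h)]))
E
```

```text
[526.1526766  -34.75711073  29.74340457] -133.86074404732648
-22  44  44  44  43  37  21   4  -1  -1  -1  -1  -1  -1  -1  -1  -2  -1   0   0   0  -1  -1   0   0   0   0   0   0   1  -1   0   5  25  40  41
-17  44  44  44  41  26   8  -2  -2  -1   0   0  -4  -5  -1   0  -4  -4  -2   1   0  -3  -4   0   1   0   0   0  -1   0   0  -2   2  11  29  41
-12  44  44  46  41  26   9   0  -1  -1  -1  -5   5  32  41  41  42  40  38  39  41  43  40  34  25   9   0  -1   0  -1   1  11  24  38  42  43
 -7  44  45  45  37  21   8  -1  -1  -1  -1   0  -4  22  42  45  44  44  44  44  44  45  47  31   4   0  -1   0   0   0   0  11  32  40  43  42
 -2  44  45  46  45  33  14   1  -3  -2  -2  -3   6  35  45  45  45  45  45  44  43  42  43  38  16   1   0  -1  -1  -1   4  19  37  42  43  43
  3  44  45  45  43  37  24   8  -1  -2  -1  -4   9  32  42  45  44  45  44  43  42  42  46  31   9   1  -1  -1  -3   1  21  39  42  41  42  42
  8  44  44  44  44  43  35  23   7  -1  -3   1  10  32  43  44  45  44  42  41  41  41  40  36  22   8  -1  -4   5  30  43  43  43  43  42  41
 13  44  44  44  44  44  45  40  28  12   0  -6  10  33  41  44  44  43  41  41  41  42  43  33  16  -1   0  17  35  41  42  42  43  43  43  42
 18  44  44  44  44  44  44  45  44  44  43  42  41  43  44  44  43  43  42  42  42  42  42  44  38  34  38  42  43  42  41  41  41  41  42  43
  y -34 -32 -30 -28 -26 -24 -22 -20 -18 -16 -14 -12 -10  -8  -6  -4  -2   0   2   4   6   8  10  12  14  16  18  20  22  24  26  28  30  32  34
head top z 31.999129006447674
```

>>> drive_tool([
  {"linear": [0,0,0.02],"rot": [0,0,0],"hand": 1},
  {"linear": [0,0,0.02],"rot": [0,0,0],"hand": 1},
  {"linear": [0,0,0.01],"rot": [0,0,0],"hand": 1},
  {"linear": [0,0,0],"rot": [0,0,0],"hand": 1},
  {"linear": [0,0,0],"rot": [0,0,0],"hand": 1},
])

```text
time: 26.67
tool_pos: [526.4, -32.3, 8.9]
ee_rot: [3.139, -0.001, 0.81]
wrist_force: [-0.4, -0.5, -3.1]
finger_gap: 0.212
grasp_force: 88.9
```

>>> drive_tool([
  {"linear": [0,0,0.003],"rot": [0,0,0],"hand": 1},
  {"linear": [0,0,0.0015],"rot": [0,0,0],"hand": 1},
  {"linear": [0,0,0],"rot": [0,0,0],"hand": 1},
])

```text
time: 26.92
tool_pos: [526.8, -32.6, 7.8]
ee_rot: [3.138, -0.002, 0.81]
wrist_force: [-1.7, 1.3, 2.0]
finger_gap: 0.209
grasp_force: 89.5
```

Touching the counter now, so I release, lift and back away.

>>> drive_tool([
  {"linear": [0,0,0],"rot": [0,0,0],"hand": 0.8},
  {"linear": [0,0,0],"rot": [0,0,0],"hand": 0.5},
  {"linear": [0,0,0],"rot": [0,0,0],"hand": 0.5},
  {"linear": [0,0,0],"rot": [0,0,0],"hand": 0.5},
  {"linear": [0,0,-0.03],"rot": [0,0,0],"hand": 0.5},
  {"linear": [0,0,-0.07],"rot": [0,0,0],"hand": 0.5},
  {"linear": [0,0,-0.08],"rot": [0,0,0],"hand": 0.5},
  {"linear": [0,0,-0.08],"rot": [0,0,0],"hand": 0.5},
  {"linear": [0,0.08,-0.08],"rot": [0,0,0],"hand": 0.5},
  {"linear": [-0.08,0.08,0],"rot": [0,0,0],"hand": 0.5},
  {"linear": [-0.08,0.08,0],"rot": [0,0,0],"hand": 0.5},
  {"linear": [0,0.08,0],"rot": [0,0,0],"hand": 0.5},
  {"linear": [0,0,0],"rot": [0,0,0],"hand": 0.5},
  {"linear": [0,0,0],"rot": [0,0,0],"hand": 0.5},
])

```text
time: 28.08
tool_pos: [572.6, -160.9, 142.1]
ee_rot: [3.137, -0.0, 0.806]
wrist_force: [-0.4, 0.4, -0.9]
finger_gap: 0.501
grasp_force: 0.0
```

```bash
python3 nf.py
python3 - <<'E'
from jw import *
print(manip.get_obs()['tool_pos'])
jw(12,68.7,np.array([526.8,-32.6])+101*np.array([.693,.721]),-22,10)
c=cam('top'); W=cloud(c).reshape(-1,3); n=np.array([526.8,-32.6])+101*np.array([.693,.721]); print('seat',n)
d=W[:,:2]-n; e=np.array([-.693,-.721]); t=d@e; w=abs(d@[.721,-.693])
for a,b in [(18,40),(65,95),(95,130),(130,160)]:
    s=(t>a)&(t<b)&(w<7)&(W[:,2]<40); print(a,b,s.sum(),np.median(W[s,2]))
for l in ['jug_mid','knock_box_mid']:
    for r in spotter.cut_out(l,'top')[:1]: m=r['pixels']; print(l,r['p'],np.median(W[m.ravel()],0))
# initial-image nut angle by the same method
E
```

```text
nut angle 38.74016663085765 score 0.020254212402810667 worst 0.058500571335981966 visible 0.9335410176531672
[ 572.43255897 -159.08524117  141.85291414]
-22  44  44  45  45  40  18  -1  -2  -1  -1  -1  -1  -1  -1  -1  -1  -1  -1  -1  -1   0   0   0   1   1   0   0   0   0   0  -1   4  17  35  45
-17  44  45  45  42  28   9   0  -1  -1  -1  -1  -1   0  -1  -3  -4  -2   1   0  -3  -2   0   0   0   0   0   0   0  -1   0  -1  -1   9  29  41
-12  45  45  47  43  27   7  -1  -3  -1  -1  -2   2  21  37  39  38  36  38  40  40  37  30  29  16   5   2   1   1   0   1  12  29  40  44  43
 -7  45  45  44  42  31  16   3  -1  -1  -1  -1  10  31  41  45  44  44  44  44  43  43  43  41  31  13   2   0   0   1  -4  10  30  40  42  43
 -2  45  45  46  44  34  16   3  -2  -1   0  -3  -3  25  43  45  45  45  43  42  42  42  42  41  26  10   2  -1   0  -2   0  18  37  43  44  44
  3  44  45  45  46  38  22   7   0  -2  -1  -4  11  31  40  44  43  44  44  43  43  42  43  41  32  14   4   0  -1   1  20  39  44  44  43  43
  8  44  45  45  45  47  41  25   7  -2  -2  -2  -1  25  42  44  44  43  43  43  43  43  42  41  28  11   1  -1  -3  11  32  41  42  42  43  43
  y -34 -32 -30 -28 -26 -24 -22 -20 -18 -16 -14 -12 -10  -8  -6  -4  -2   0   2   4   6   8  10  12  14  16  18  20  22  24  26  28  30  32  34
head top z 12.434922410952822
seat [596.793  40.221]
18 40 32 13.017729255574295
65 95 46 11.139566450736197
95 130 53 11.10889415446377
130 160 49 12.386394111152867
jug_mid 0.61 [ 769.15023488 -164.91543315   35.65602783]
knock_box_mid 0.97 [ 660.22918773 -392.80637762   63.41572099]
```

```bash
python3 -c "
from rig import order; print(order.close_job())"
```

```text
the job is handed in; nothing more can be done
None
```

I handed the job in at about 28 s of the 72 s allowed, but no verdict came back. By the camera, the nut turned about 0.98 rad clockwise and stopped, though I never felt a clear rise in push at the stop. The jaws measured about 24 mm, and the wrench lies flat on the counter about 120 mm from the nut. The jug had not moved; the last network reading put the knock box about 40 mm from its first reading, which I did not recheck and took to be the arm hiding part of it.

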